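Slide the jamb block to its mark and hold the hinge leaf lined up

TASK

First slide the jamb block across the fitting board, without lifting or tipping it, from the corner-bracket mark onto the empty mark with the cross, square with the outline, and let go of it. Then pick up the loose hinge leaf and bring its single knuckle between the two knuckles on the block so that the bores line up ready for the pin. Finish while still holding the leaf there in the gripper, still, carried by the gripper alone and not pressing on the block; leave the mouse, ring gauge and plug gauge where they are.

Things in the scene. Friction and masses are not known exactly. Their poses are not given: they have to be found in the camera images.
- jamb_block: Wooden block on a dark steel foot with a steel hinge leaf screwed flat on its top, loose, about 0.6 kg, standing on the fitting board. Body 70 mm along its x, 50 mm along its y (flat parallel sides), 68 mm tall including the leaf. Origin: centre of its underside. Its front is -x (towards the robot): there the leaf overhangs with two knuckles.
- jamb_bore (a point): Point on the bore axis of the block's two knuckles, midway between them: 51 mm ahead (-x) of the block's origin and 70 mm above its underside. Axes as the block's; the bore runs along y. Each knuckle is a 20 mm outside, 12 mm bore tube, 13 mm long; the gap between them is 24 mm wide (y -12 to +12 mm). The block's front face is 16 mm behind (+x of) the bore axis.
- hinge_leaf: Loose steel hinge leaf, about 0.18 kg, lying flat on the desk, right of the board. Plate 60 mm along its x, 50 mm along its y, 8 mm thick. Origin: centre of the plate's underside. At +x a 16 mm wide neck carries one knuckle, a tube 16 mm long (y), 20 mm outside, 12 mm bore, its underside level with the plate's. z is up as it lies. It need not be turned over.
- leaf_bore (a point): Centre of the loose leaf's knuckle bore: 46 mm in +x of the leaf's origin and 10 mm above its underside. Axes as the leaf's; the bore runs along y.
- fit_mark: Mark drawn on the board: a full rectangular outline, 76 x 56 mm, with a cross through its centre; empty at the start. No thickness. Origin: its centre, on the board top. The block belongs on it with its x along the mark's x (the long side) and its knuckles to the mark's -x.
- park_mark: Mark drawn on the board: four corner brackets only, 76 x 56 mm, under the jamb block at the start, 160 mm to the left or right of the other mark. Origin: its centre.
- fitting_board: Fixed grey board on the desk, 190 mm (x) x 280 mm (y), 6 mm thick, carrying both marks; its top is 6 mm above the desk. Origin: centre of its underside.
- mouse: Bystander: black computer mouse, 109 x 60 x 41 mm, loose on the desk beyond the leaf. Origin: centre of its underside. Right of it, at y below -0.40 m and x above 0.38 m, a tall stack of letter trays stands on the desk: keep the arm clear of it.
- ring_gauge: Bystander: plain steel ring, 49 mm across, 15 mm tall, loose on the desk left of the board. Origin: centre of its underside.
- plug_gauge: Bystander: slim double-ended plug gauge, 99 mm long, 12 mm thick, loose on the desk between the board and its front edge. Origin: centre of its underside.
Things that resemble listed ones, but are neither listed nor needed, are in the scene too. There is more than one size of the jamb_block; the job needs the larger.

How it is judged:
By the outcome, as a careful person would: the job done as asked, in the order asked, and still so for the second after the job is handed in, while the arm keeps its last pose, push and grip.
It also fails if it takes over 59 s, if anything falls off the work surface, if the arm or the gripper's body presses on something with over 40 N, if the wrist force passes 120 N, or if a joint passes its speed limit or range.

ROBOT

A 7-joint arm with a two-finger parallel gripper is mounted at the origin on a cart in front of the work surface, level with it; the furniture and walls round the work are solid. World frame = base frame: x ahead of the robot, y to its left, z up, the work surface at z = 0. Lengths are in m, angles in rad, forces in N, time in s.
With the tool pointing down it reaches from about 0.425 to 0.875 m from the base axis. Payload 4.7 kg.
Tool frame: the origin (TCP) lies between the finger pads; the fingertips stand ahead of it and the grasp point (between the pads) lies 2 mm behind it (nose_length is the z of the fingertips in the tool frame, in m); z points along the fingers, x is the direction in which the jaws open and shut, and the axes are right-handed (so a half turn about z gives the same grasp; the last joint's range is limited). The gripper opens to 85 mm and grips with 20 to 120 N. Pads are 22 mm wide; open, the fingers measure 114 mm over their backs; the gripper's body (76 mm by 85 mm) begins 54 mm behind the grasp point. The pads swing forward as they close: fully open they stand 13 mm farther back than shut.
Start: joints at [1.223, 0.321, -0.07, 1.45, 0.023, 1.371, -0.057], TCP at [0.23, -0.608, 0.224] pointing down, gripper open.
Joint ranges: [-2.86, 2.86], [-0.3, 2.09], [-1.38, 1.24], [0.06, 2.45], [-1.56, 4.7], [0.09, 2.05], [-2.69, 2.69]. Speed limits (rad/s): [2.57, 2.57, 3.14, 3.14, 3.14, 3.14, 3.14].

INTERFACE

Orientations are given as a unit quaternion [x, y, z, w].
In Python, from bench import * gives the robot as it stands.
- The arm moves only by the tool servo_tool, never from a script. Its argument "commands" is one flat list of numbers, 6 for each row, row after row: the shift along the tool's x, y, z in mm, then the turn, a rotation vector about the tool's x, y, z in degrees. A call has 1 to 20 rows; each row is the pose to reach, as a shift and turn from the pose commanded when the call began, along the tool's axes at that moment; what a row does not reach only later rows make up. A row lasts 1/12 s, in which the tool goes at most 41.7 mm and 7.16 degrees, less where a joint would pass 70% of its speed; a pose out of reach is approached as far as the arm can. A call with a gripper value outside its range is refused whole. "hand" is the closure in counts, from 0 (fully open) to 255 (shut), set as the call begins (left out, the last holds). The fingers move at their own pace and stop on an object; "squeeze" is the grip in N (left out, the last holds). Time passes only in rows, so rows that repeat a pose let the fingers close. It gives the time, the measured TCP pose, the force and the opening at its end, in the units of the state.
- get_state(): the state, without advancing time (a new reading comes with each control period).
- read_camera(name): name is "side" or "top"; returns a dict with "image" (420x560x3 uint8, red, green, blue), "depth" (420x560 float32, m along the optical axis (not along the pixel's ray), 0 where there is no reading), "fx", "fy", "cx", "cy" (pixels), "k1" (the pictures are not rectified: a ray, as slopes to the right and down, at radius r is drawn at 1 + k1 r^2 times it, then the intrinsics apply), "extrinsics" (4x4, takes a point from world to camera coordinates). Camera axes: x right, y down, z forward; pixel columns grow to the right and rows downward; lengths in m; the calibration is good to about 2 mm. A picture is of the moment at which its call begins.
- hand_in(): hands the job in, once; it reports no verdict.
Trained networks look in a picture, given as the dict that the camera call returned (one of the last four; its "shot" number tells which), for a name from the list of things; names that differ only in an ending like _2 or _b are one class to them, and where a whole thing is asked for, a point or a joint stands for the part that bears it (a point fixed in the world has none). Each returns a list of dicts, best first, with "p" (0 to 1); they miss things now and then, are a little off and sometimes report something else, mostly with a low value. They report only what shows in the picture. A call takes as long as a camera call. They do not tell look-alikes from the thing itself.
- search_frame(thing, picture): "bbox" ([left, top, right, bottom] as shares, 0 to 1, of the picture: columns of its width, rows of its height, round what is visible of it).
The state is a dict: "t": time; "joints": joint angles; "joint_vel": joint speeds; "joint_torque": joint torques, N m; "ee_pos": TCP position; "orientation": TCP orientation; "contact_force": force on the tool from outside, world axes, zero at the start; "wrist_torque": the same for the moment, N m; "finger_gap": finger opening in m.
Only numpy, scipy, OpenCV 4.12 (cv2) and the standard library are available. Lean on these libraries where they do the work, as an engineer would, in place of code of your own. Each camera call takes 0.05 s, during which the arm holds its last target.

## Working session

There is one attempt and no reset: what is moved stays moved. The work goes in short steps, Python scripts to look and compute and a tool call to move; the robot and the scene stay as the last step left them, time stands still between calls to the robot, and variables do not carry over. Pictures are saved under pics/ and viewed, and the job is handed in when it is done.

Besides the shell and the picture viewer there is one more tool, called as name(argument=value, ...), one argument or row to a line, values as JSON. servo_tool: Moves the arm, as the interface text tells. Its arguments: {"type":"object","properties":{"commands":{"type":"array","items":{"type":"number"}},"hand":{"type":"number"},"squeeze":{"type":"number"}},"required":["commands"]}

```bash
mkdir -p pics; ls; python3 - <<'E'
from bench import *
import cv2,numpy as np,pickle
s=get_state();print(s)
for n in("side","top"):
    p=read_camera(n);cv2.imwrite(f"pics/{n}0.png",p["image"][:,:,::-1]);pickle.dump(p,open(f"{n}0.pkl","wb"))
    print(n,p["fx"],p["fy"],p["cx"],p["cy"],p["k1"],np.round(p["extrinsics"],4).tolist(),p["shot"])
    for t in["jamb_block","jamb_bore","hinge_leaf","leaf_bore","fit_mark","park_mark","fitting_board","mouse","ring_gauge","plug_gauge"]:
        try:
            for d in search_frame(t,p)[:4]:
                b=d["bbox"];print(t,round(d["p"],2),[round(b[0]*560),round(b[1]*420),round(b[2]*560),round(b[3]*420)])
        except Exception as e: print(t,e)
print(get_state()["t"])
E
```

```text
pics
{'t': 0.0, 'joints': array([ 1.22309404,  0.32180864, -0.07011409,  1.4516697 ,  0.02261226,
        1.37079477, -0.05687419]), 'joint_vel': array([ 1.25298044e-03, -2.12685219e-05,  2.39323371e-04, -4.92253965e-04,
       -6.76212888e-04, -1.16797379e-03, -1.08939915e-03]), 'joint_torque': array([ 6.28615289e-04, -4.93577814e+01, -3.82015016e-01, -3.14329469e+01,
        1.29506376e-02,  1.11852569e-02, -1.12458164e-05]), 'ee_pos': array([ 0.22984625, -0.60741843,  0.22263573]), 'orientation': array([ 8.22812302e-01, -5.68312431e-01, -8.06292658e-04, -4.95549867e-04]), 'contact_force': array([ 1.41089164, -0.30910509, -0.92423822]), 'wrist_torque': array([ 0.03738347,  0.01117494, -0.0149121 ]), 'finger_gap': 0.085257966212443}
side 515.1878162239026 515.1878162239026 286.49232800377547 205.24125640145652 -0.18759042760505584 [[-0.9768, -0.2128, 0.0243, 0.5094], [-0.1439, 0.5681, -0.8103, 0.1118], [0.1586, -0.795, -0.5855, 1.1865], [0.0, 0.0, 0.0, 1.0]] 1
jamb_block 0.83 [253, 195, 296, 237]
jamb_block 0.61 [269, 174, 302, 201]
jamb_bore 0.7 [269, 173, 298, 198]
jamb_bore 0.66 
[... 535 characters left out ...]
, -0.1447, 0.5372], [0.1451, 0.0236, -0.9891, 1.2532], [0.0, 0.0, 0.0, 1.0]] 2
jamb_block 0.75 [343, 194, 361, 224]
jamb_block 0.74 [286, 191, 305, 230]
jamb_block 0.65 [166, 237, 181, 254]
jamb_bore 0.9 [286, 194, 311, 234]
jamb_bore 0.66 [342, 195, 362, 223]
hinge_leaf 0.84 [391, 210, 407, 248]
leaf_bore 0.92 [386, 213, 408, 247]
fit_mark 0.67 [386, 210, 406, 249]
fit_mark 0.19 [287, 194, 310, 231]
park_mark 0.53 [386, 211, 410, 250]
park_mark 0.5 [287, 195, 313, 234]
fitting_board 0.91 [215, 181, 324, 259]
fitting_board 0.62 [391, 148, 424, 186]
mouse 0.68 [390, 148, 422, 192]
ring_gauge 0.65 [283, 192, 309, 232]
ring_gauge 0.61 [164, 239, 185, 254]
plug_gauge 0.7 [284, 193, 307, 232]
1.1
```

```bash
python3 - <<'E'
import cv2
a=cv2.imread("pics/side0.png");b=cv2.imread("pics/top0.png")
cv2.imwrite("pics/side0z.png",cv2.resize(a[140:365,200:400],(711,800))[:600] if 0 else cv2.resize(a[140:365,190:390],None,fx=2.66,fy=2.66,interpolation=cv2.INTER_CUBIC))
cv2.imwrite("pics/top0z.png",cv2.resize(b[140:280,150:440],None,fx=2.75,fy=2.75,interpolation=cv2.INTER_CUBIC))
E
```

```text
(no output)
```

View pics/top0.png

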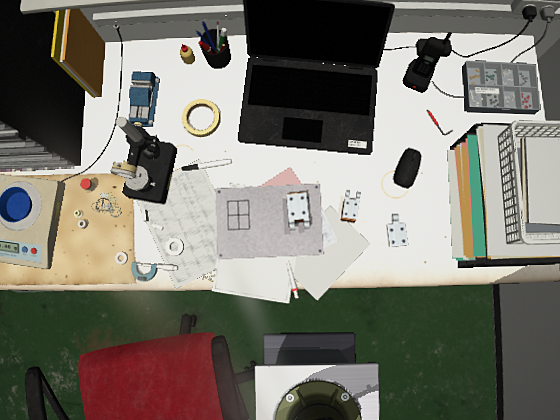

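View pics/side0.png

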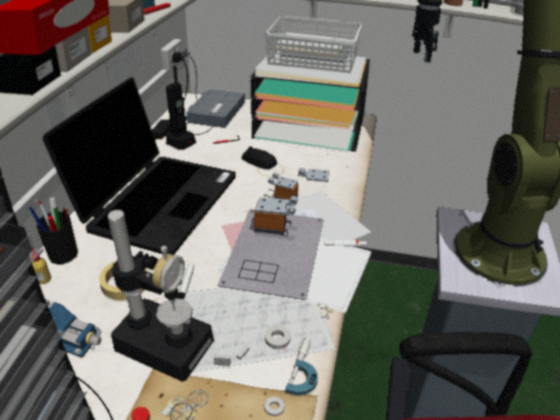

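```bash
ls -la pics
```

```text
total 1440
drwxr-xr-x 2 agent agent   4096 Dec  7 02:36 .
drwxr-xr-x 3 agent agent   4096 Dec  7 02:36 ..
-rw-r--r-- 1 agent agent 412574 Dec  7 02:36 side0.png
-rw-r--r-- 1 agent agent 370577 Dec  7 02:36 side0z.png
-rw-r--r-- 1 agent agent 357046 Dec  7 02:36 top0.png
-rw-r--r-- 1 agent agent 315525 Dec  7 02:36 top0z.png
```

View pics/top0z.png

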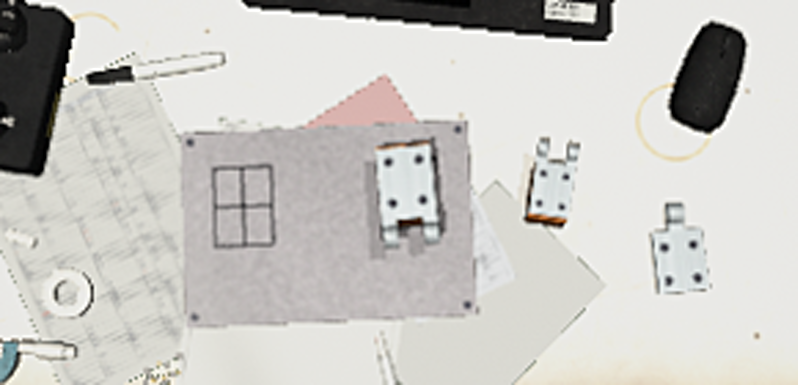

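View pics/side0z.png

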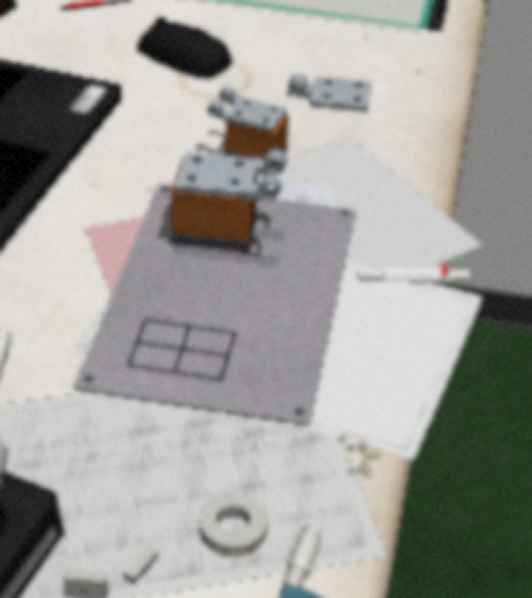

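```bash
cat > h.py <<'E'
import cv2,numpy as np,pickle
from scipy.spatial.transform import Rotation as Ro
def K(p): return np.array([[p["fx"],0,p["cx"]],[0,p["fy"],p["cy"]],[0,0,1.]])
def ray(p,uv):
    n=cv2.undistortPoints(np.array(uv,float).reshape(-1,1,2),K(p),np.array([p["k1"],0,0,0.])).reshape(-1,2)
    E=np.array(p["extrinsics"]);R=E[:3,:3];t=E[:3,3]
    d=np.c_[n,np.ones(len(n))]@R
    return -R.T@t,d
def onz(p,uv,z):
    c,d=ray(p,uv);return c+d*((z-c[2])/d[:,2])[:,None]
def proj(p,X):
    E=np.array(p["extrinsics"]);
    return cv2.projectPoints(np.array(X,float).reshape(-1,1,3),cv2.Rodrigues(E[:3,:3])[0],E[:3,3],K(p),np.array([p["k1"],0,0,0.]))[0].reshape(-1,2)
def tri(p1,u1,p2,u2):
    a,d=ray(p1,[u1]);b,e=ray(p2,[u2]);d=d[0]/np.linalg.norm(d);e=e[0]/np.linalg.norm(e)
    A=np.c_[d,-e];s=np.linalg.lstsq(A,b-a,rcond=None)[0]
    P=a+d*s[0];Q=b+e*s[1];return (P+Q)/2,np.linalg.norm(P-Q)
E
python3 - <<'E'
from h import *
import bench
print([x for x in dir(bench) if x[0]!='_'])
print(getattr(bench,'nose_length',None))
T=pickle.load(open("top0.pkl","rb"));S=pickle.load(open("side0.pkl","rb"))
print(ray(T,[[280,210]])[0],ray(S,[[280,210]])[0])
# depth patches
for n,p,pts in(("top",T,[(240,240),(298,205),(397,235),(352,207),(370,250)]),("side",S,[(270,203),(316,175),(270,275),(330,225)])):
    for u,v in pts:
        d=p["depth"][v-2:v+3,u-2:u+3];d=np.median(d)
        c,r=ray(p,[(u,v)]);print(n,u,v,np.round(c+r[0]*d,4))
# crops
def crop(n,p,x0,y0,x1,y1,f):
    im=p["image"][y0:y1,x0:x1,::-1];cv2.imwrite(n,cv2.resize(im,None,fx=f,fy=f,interpolation=cv2.INTER_NEAREST))
crop("pics/t_a.png",T,210,175,330,265,6.6)
crop("pics/t_b.png",T,330,180,420,255,8)
crop("pics/s_a.png",S,215,160,335,250,6.6)
E
```

```text
['PlanningError', 'get_state', 'hand_in', 'nose_length', 'read_camera', 'search_frame']
0.017
[0.35090789 0.05526558 1.31981446] [0.32544976 0.98813227 0.77289274]
top 240 240 [0.474  0.1927 0.0056]
top 298 205 [0.5532 0.0394 0.0745]
top 397 235 [ 0.4795 -0.2202  0.0074]
top 352 207 [ 0.5492 -0.0986  0.0514]
top 370 250 [ 4.421e-01 -1.484e-01  3.000e-04]
side 270 203 [0.5544 0.0379 0.0725]
side 316 175 [ 0.4841 -0.2125  0.0066]
side 270 275 [0.5132 0.2051 0.0058]
side 330 225 [ 4.141e-01 -6.300e-03  4.000e-04]
```

View pics/t_a.png

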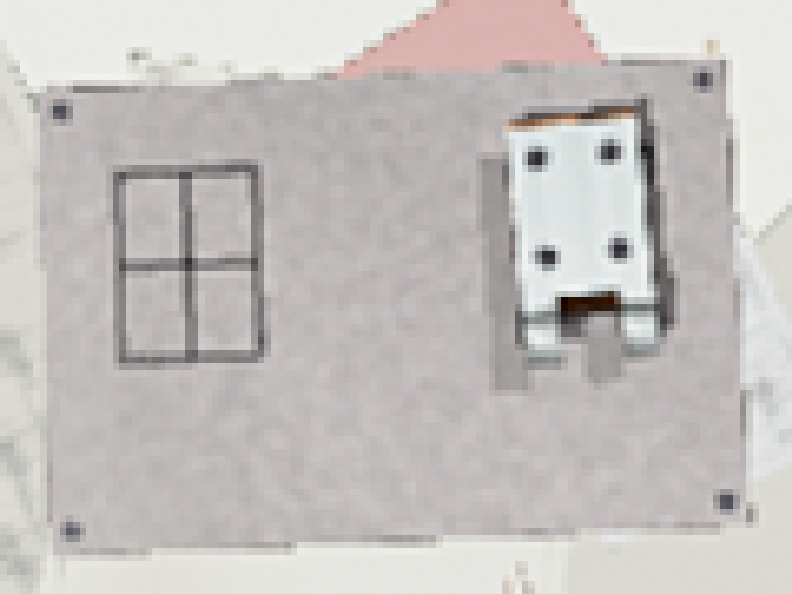

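View pics/t_b.png

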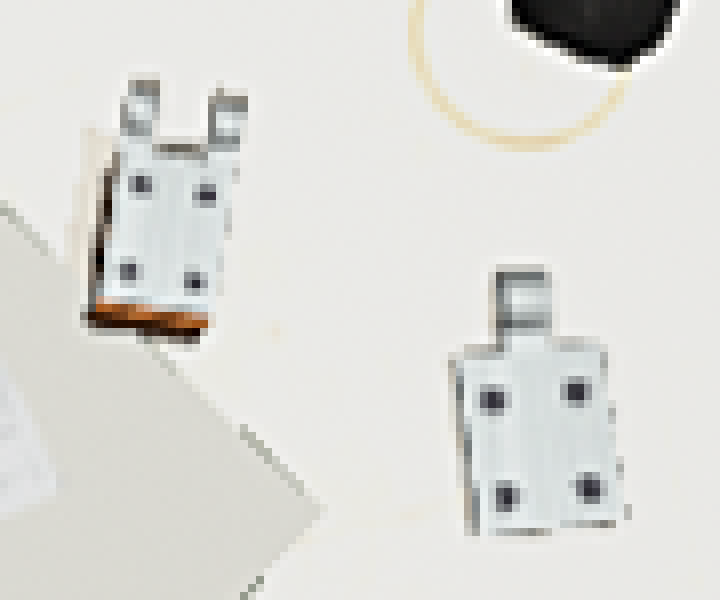

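View pics/s_a.png

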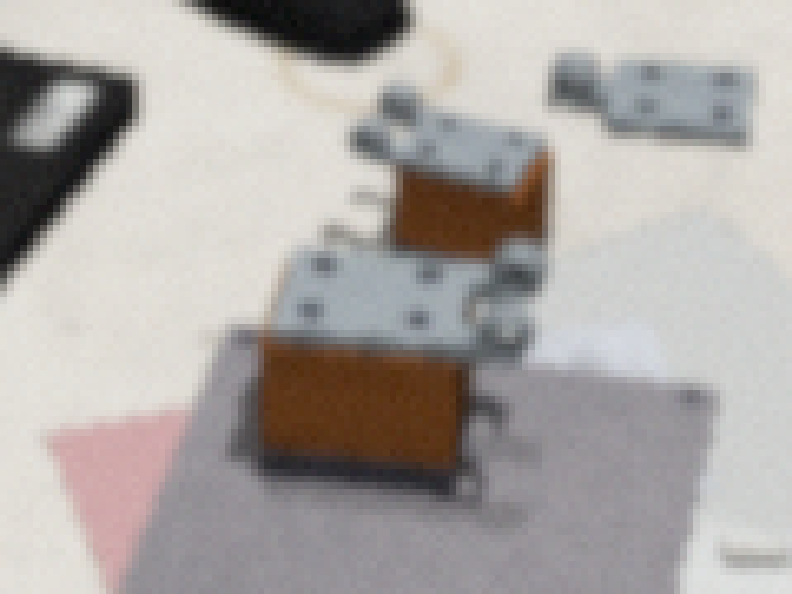

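```bash
python3 - <<'E'
from h import *
T=pickle.load(open("top0.pkl","rb"))
g=cv2.cvtColor(T["image"],cv2.COLOR_RGB2GRAY).astype(float)
def cen(u,v,r=1.8,it=4):
    R=4
    for _ in range(it):
        x0,y0=int(round(u)),int(round(v));yy,xx=np.mgrid[y0-R:y0+R+1,x0-R:x0+R+1]
        P=g[y0-R:y0+R+1,x0-R:x0+R+1];w=np.clip(np.median(P)-25-P,0,None)*(np.hypot(xx-u,yy-v)<2.4)
        u=(w*xx).sum()/w.sum();v=(w*yy).sum()/w.sum()
    return u,v
def a(l,f,ox,oy): return [(ox+(x+.5)/f-.5,oy+(y+.5)/f-.5) for x,y in l]
def show(n,pts,z):
    P=onz(T,pts,z)[:,:2];print(n,np.round(pts,1).tolist(),np.round(P*1000,1).tolist(),"mean",np.round(P.mean(0)*1000,1));return P
def ang(p,q): d=p-q;return np.degrees(np.arctan2(d[1],d[0]))
js=[cen(*p) for p in a([(538,158),(610,152),(545,257),(620,248)],6.6,210,175)]
P=show("jscrew",js,.074);print(ang(P[0],P[2]),ang(P[1],P[3]),ang(P[0],P[1])-90,ang(P[2],P[3])-90)
P=show("jplate",a([(508,128),(634,118),(655,310),(522,318)],6.6,210,175),.074)
print(ang(P[0],P[3]),ang(P[1],P[2]),ang(P[0],P[1])-90,ang(P[3],P[2])-90,np.linalg.norm(P[0]-P[1]),np.linalg.norm(P[0]-P[3]))
P=show("mark",a([(119,173),(255,167),(263,353),(123,360)],6.6,210,175),.006)
print(ang(P[0],P[3]),ang(P[1],P[2]),ang(P[0],P[1])-90,ang(P[3],P[2])-90,np.linalg.norm(P[0]-P[1]),np.linalg.norm(P[0]-P[3]))
show("markc",a([(189,265)],6.6,210,175),.006)
ls=[cen(*p) for p in a([(494,400),(577,391),(507,497),(590,488)],8,330,180)]
P=show("lscrew",ls,.008);print(ang(P[0],P[2]),ang(P[1],P[3]),ang(P[0],P[1])-90,ang(P[2],P[3])-90)
P=show("lplate",a([(457,355),(605,345),(620,522),(472,533)],8,330,180),.008)
print(ang(P[0],P[3]),ang(P[1],P[2]),ang(P[0],P[1])-90,ang(P[3],P[2])-90,np.linalg.norm(P[0]-P[1]),np.linalg.norm(P[0]-P[3]))
P=show("bcorn",[c for c in [cen(*p) for p in a([(62,112),(703,80),(725,503),(70,533)],6.6,210,175)]],.006)
print(ang(P[0],P[3]),ang(P[1],P[2]),ang(P[0],P[1])-90,ang(P[3],P[2])-90)
E
```

```text
jscrew [[290.7, 198.5], [301.8, 197.5], [292.3, 213.5], [303.3, 212.2]] [[570.1, 57.3], [572.2, 29.4], [532.1, 53.9], [534.7, 26.4]] mean [552.3  41.8]
5.003907642532347 4.488657908556359 4.323783029785872 5.448153505156512
jplate [[286.5, 194.0], [305.6, 192.5], [308.8, 221.5], [288.7, 222.8]] [[581.9, 67.6], [584.9, 19.5], [510.9, 13.2], [508.8, 63.5]] mean [546.6  41. ]
3.203079587674981 4.874505634590734 3.5279564081829875 2.436346478167337 0.0481959709007962 0.07321615941756965
mark [[227.6, 200.8], [248.2, 199.9], [249.4, 228.1], [228.2, 229.1]] [[579.2, 225.4], [580.6, 170.4], [505.2, 167.6], [503.3, 223.8]] mean [542.  196.8]
1.2430847844343826 2.124116219567488 1.4275609772969773 1.9113411138425391 0.055054768994475846 0.07590724976673806
markc [[238.2, 214.7]] [[541.2, 197.1]] mean [541.2 197.1]
lscrew [[391.1, 229.6], [401.6, 228.5], [392.8, 241.7], [403.2, 240.6]] [[494.1, -205.0], [496.4, -233.0], [462.2, -208.0], [464.4, -235.9]] mean [ 479.3 -220.5]
5.322903382673689 5.24149990107605 4.736149172575935 4.534353031040553
lplate [[386.7, 223.9], [405.2, 222.7], [407.1, 244.8], [388.6, 246.2]] [[509.3, -194.0], [511.6, -243.4], [453.1, -245.6], [450.5, -196.4]] mean [ 481.1 -219.8]
2.4010407564711675 2.1602155571737844 2.742373805657749 2.98140966211254 0.04946846322064188 0.05877624859469122
bcorn [[218.7, 191.3], [316.0, 186.6], [319.5, 250.4], [220.3, 254.9]] [[605.3, 249.4], [613.0, -10.4], [443.2, -15.4], [435.5, 244.7]] mean [524.2 117.1]
1.58045786548788 1.6765111018913539 1.7075980100593426 1.7140175001073175
```

```bash
cat >> h.py <<'E'
def circ(c,r,y0,y1,n=16):
    t=np.linspace(0,2*np.pi,n+1);o=[]
    for y in(y0,y1): o.append(np.c_[c[0]+r*np.cos(t),0*t+y,c[1]+r*np.sin(t)])
    return o
def box(x0,x1,y0,y1,z0,z1):
    s=[(x0,y0),(x1,y0),(x1,y1),(x0,y1),(x0,y0)]
    o=[np.array([(x,y,z) for x,y in s]) for z in(z0,z1)]
    return o+[np.array([(x,y,z0),(x,y,z1)]) for x,y in s[:4]]
def jamb():
    return box(-.035,.035,-.025,.025,0,.060)+circ((-.051,.070),.010,.012,.025)+circ((-.051,.070),.010,-.025,-.012)
def leaf():
    return box(-.03,.03,-.025,.025,0,.008)+circ((.046,.010),.010,-.008,.008)
def pose(L,x,y,z,yaw,R=None):
    R=Ro.from_euler('z',yaw,degrees=True).as_matrix() if R is None else R
    return [l@R.T+np.array([x,y,z]) for l in L]
def overlay(fn,p,lines,win,f,cols=None):
    x0,y0,x1,y1=win
    im=cv2.resize(p["image"][y0:y1,x0:x1,::-1],None,fx=f,fy=f,interpolation=cv2.INTER_CUBIC)
    for i,l in enumerate(lines):
        q=(proj(p,l)-[x0,y0]+.5)*f-.5
        cv2.polylines(im,[np.round(q*8).astype(np.int32)],False,(0,0,255) if cols is None else cols[i],1,cv2.LINE_AA,3)
    return im
E
cat > ov.py <<'E'
from h import *
import sys
tag=sys.argv[1];J=list(map(float,sys.argv[2].split(',')));
T=pickle.load(open(f"top{tag}.pkl","rb"));S=pickle.load(open(f"side{tag}.pkl","rb"))
L=pose(jamb(),J[0]/1e3,J[1]/1e3,.006,J[2])
u=proj(T,[[J[0]/1e3,J[1]/1e3,.04]])[0].astype(int);w=proj(S,[[J[0]/1e3,J[1]/1e3,.04]])[0].astype(int)
a=overlay("",T,L,(u[0]-20,u[1]-25,u[0]+20,u[1]+25),10)
b=overlay("",S,L,(w[0]-29,w[1]-33,w[0]+29,w[1]+33),500/66)
b=cv2.resize(b,None,fx=500/b.shape[0],fy=500/b.shape[0])[:500,:400]
cv2.imwrite(f"pics/{sys.argv[3]}.png",np.hstack([a,b]))
E
python3 ov.py 0 546,41,4.5 ov1
```

```text
(no output)
```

View pics/ov1.png

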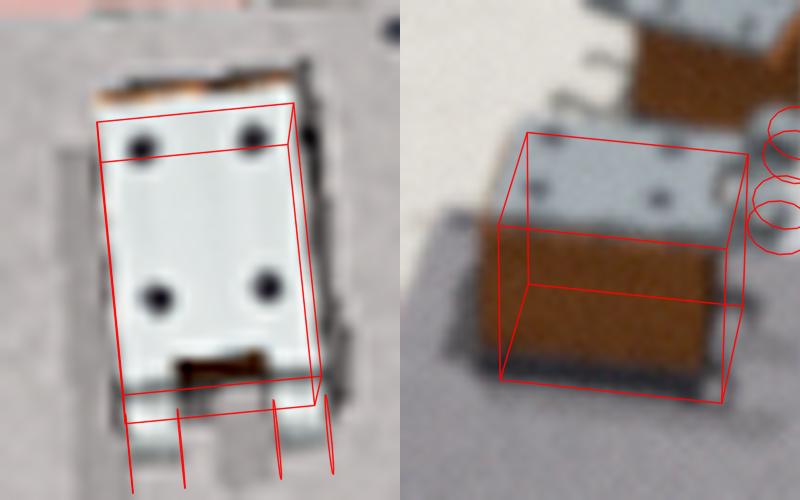

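```bash
python3 ov.py 0 552.5,41.5,4.8 ov2
```

```text
(no output)
```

View pics/ov2.png

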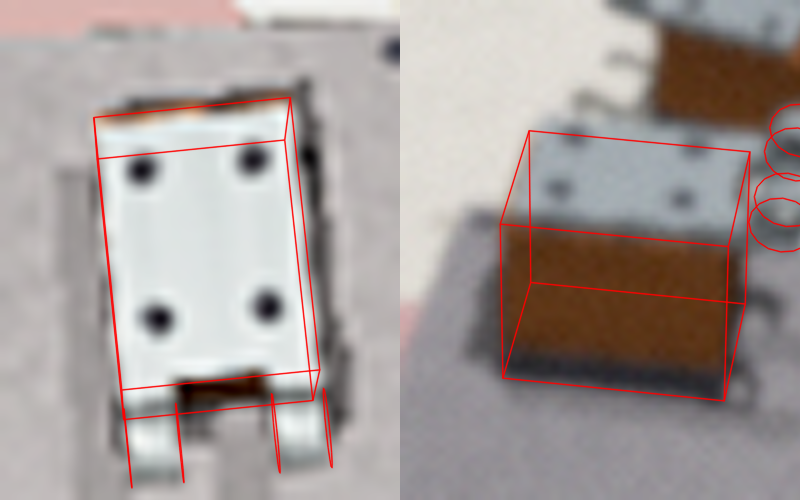

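```bash
cat > mv.py <<'E'
# usage: mv.py x y z(mm) angle_of_tool_x(deg)  -> shift/turn from measured pose
from h import *;import sys
from bench import get_state
s=get_state();R=Ro.from_quat(s["orientation"]);p=s["ee_pos"]
x,y,z,a=map(float,sys.argv[1:5]);c=np.cos(np.radians(a));q=np.sin(np.radians(a))
G=Ro.from_matrix(np.array([[c,q,0],[q,-c,0],[0,0,-1]]))
print("t",s["t"],"ee",np.round(p*1e3,1),"ang",np.round(np.degrees(np.arctan2(*R.as_matrix()[[1,0],0])),2),"F",np.round(s["contact_force"],1),"gap",round(s["finger_gap"]*1e3,2),"tz",np.round(R.as_matrix()[:,2],4))
print("shift",np.round(R.inv().apply(np.array([x,y,z])-p*1e3),1),"turn",np.round((R.inv()*G).as_rotvec(degrees=True),2))
E
python3 mv.py 552.5 41.8 150 -85.2
```

```text
t 1.1 ee [ 230.  -607.9  223.7] ang -69.27 F [-0.2 -0.3  0.6] gap 85.79 tz [-0. -0. -1.]
shift [-493.6 -531.6   73.7] turn [ 0.   -0.   15.93]
```

servo_tool(
  commands=[-493.6,-531.6,73.7,0,0,15.9,-493.6,-531.6,73.7,0,0,15.9,-493.6,-531.6,73.7,0,0,15.9,-493.6,-531.6,73.7,0,0,15.9,-493.6,-531.6,73.7,0,0,15.9,-493.6,-531.6,73.7,0,0,15.9,-493.6,-531.6,73.7,0,0,15.9,-493.6,-531.6,73.7,0,0,15.9,-493.6,-531.6,73.7,0,0,15.9,-493.6,-531.6,73.7,0,0,15.9,-493.6,-531.6,73.7,0,0,15.9,-493.6,-531.6,73.7,0,0,15.9,-493.6,-531.6,73.7,0,0,15.9,-493.6,-531.6,73.7,0,0,15.9,-493.6,-531.6,73.7,0,0,15.9,-493.6,-531.6,73.7,0,0,15.9,-493.6,-531.6,73.7,0,0,15.9,-493.6,-531.6,73.7,0,0,15.9,-493.6,-531.6,73.7,0,0,15.9,-493.6,-531.6,73.7,0,0,15.9],
  hand=0,
  squeeze=25,
)

```text
t: 2.77
ee_pos: [0.5525, 0.0433, 0.1497]
orientation: [0.737, -0.676, -0.0, 0.0]
contact_force: [0.7, -0.4, 0.5]
finger_gap: 0.0856
```

```bash
python3 mv.py 552.5 41.8 40 -85.2
```

```text
t 2.7667 ee [552.5  43.3 149.7] ang -84.99 F [ 0.7 -0.4  0.5] gap 85.6 tz [-7.e-04  4.e-04 -1.e+00]
shift [  1.5   0.  109.7] turn [0.04 0.02 0.21]
```

servo_tool(
  commands=[0,0,30,0,0,0.2,0,0,60,0,0,0.2,0,0,85,0,0,0.2,0,0,102,0,0,0.2,0,0,109.7,0,0,0.2,0,0,109.7,0,0,0.2,0,0,109.7,0,0,0.2],
)

```text
t: 3.35
ee_pos: [0.5528, 0.0406, 0.0409]
orientation: [0.735, -0.679, 0.0, 0.0]
contact_force: [-0.4, 0.2, -0.7]
finger_gap: 0.0851
```

```bash
python3 mv.py 552.5 41.8 40 -85.2; python3 - <<'E'
from bench import *
from h import *
p=read_camera("side");q=read_camera("top");pickle.dump(p,open("side1.pkl","wb"));pickle.dump(q,open("top1.pkl","wb"))
a=cv2.resize(p["image"][150:250,220:320,::-1],(400,400),interpolation=cv2.INTER_CUBIC);b=cv2.resize(q["image"][150:250,250:350,::-1],(400,400),interpolation=cv2.INTER_CUBIC)
cv2.imwrite("pics/g1.png",np.hstack([a,b]))
E
```

```text
t 3.35 ee [552.8  40.6  40.9] ang -85.46 F [-0.4  0.2 -0.7] gap 85.13 tz [ 5.e-04 -7.e-04 -1.e+00]
shift [-1.2  0.2  0.9] turn [-0.02 -0.04 -0.26]
```

View pics/g1.png

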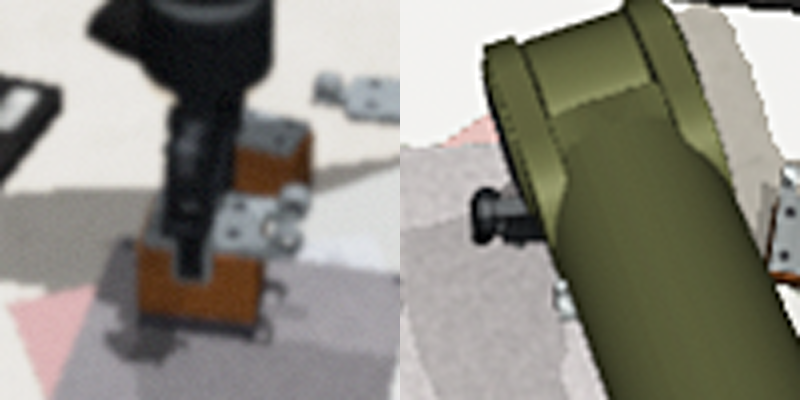

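The side view shows the left finger straddling the large block, with the gripper body above the hinge leaf and clear of the knuckles. Next I close the jaws.

servo_tool(
  commands=[0,0,0,0,0,0,0,0,0,0,0,0,0,0,0,0,0,0,0,0,0,0,0,0,0,0,0,0,0,0,0,0,0,0,0,0,0,0,0,0,0,0,0,0,0,0,0,0,0,0,0,0,0,0],
  hand=255,
  squeeze=25,
)

```text
t: 4.2
ee_pos: [0.553, 0.0421, 0.0411]
orientation: [0.735, -0.678, 0.0, -0.0]
contact_force: [-1.1, -0.2, 6.6]
finger_gap: 0.0497
```

```bash
python3 mv.py 541.5 197 40 -88.3;python3 mv.py 541.5 197 40 -88.3
```

```text
t 4.2 ee [553.   42.1  41.1] ang -85.36 F [-1.1 -0.2  6.6] gap 49.71 tz [ 1.e-03 -3.e-04 -1.e+00]
shift [-155.4   -1.     1.1] turn [-0.06 -0.02  2.94]
t 4.2 ee [553.   42.1  41.1] ang -85.36 F [-1.1 -0.2  6.6] gap 49.71 tz [ 1.e-03 -3.e-04 -1.e+00]
shift [-155.4   -1.     1.1] turn [-0.06 -0.02  2.94]
```

servo_tool(
  commands=[-5,0,0.3,0,0,0.1,-14,0,0.3,0,0,0.3,-26,-0.1,0.3,0,0,0.5,-40,-0.1,0.3,0,0,0.8,-54,-0.1,0.3,0,0,1.0,-68,-0.2,0.3,0,0,1.3,-82,-0.2,0.3,0,0,1.6,-96,-0.2,0.3,0,0,1.8,-110,-0.3,0.3,0,0,2.1,-124,-0.3,0.3,0,0,2.3,-136,-0.3,0.3,0,0,2.6,-146,-0.4,0.3,0,0,2.8,-152,-0.4,0.3,0,0,2.9,-155,-0.4,0.3,0,0,2.9,-155.4,-0.4,0.3,0,0,2.9,-155.4,-0.4,0.3,0,0,2.9,-155.4,-0.4,0.3,0,0,2.9],
)

```text
t: 5.62
ee_pos: [0.5428, 0.1914, 0.0412]
orientation: [0.717, -0.697, 0.004, 0.002]
contact_force: [0.2, -9.8, 9.3]
finger_gap: 0.0497
```

```bash
python3 mv.py 542.1 197 41 -88.3; python3 - <<'E'
from bench import *
from h import *
p=read_camera("side");q=read_camera("top");pickle.dump(p,open("side2.pkl","wb"));pickle.dump(q,open("top2.pkl","wb"))
a=cv2.resize(p["image"][215:305,205:305,::-1],(400,360),interpolation=cv2.INTER_CUBIC);b=cv2.resize(q["image"][170:260,190:290,::-1],(400,360),interpolation=cv2.INTER_CUBIC)
cv2.imwrite("pics/g2.png",np.hstack([a,b]))
E
```

```text
t 5.6167 ee [542.8 191.4  41.2] ang -88.44 F [ 0.2 -9.8  9.3] gap 49.73 tz [ 0.0027 -0.0073 -1.    ]
shift [-5.6  0.6  0.2] turn [-0.14 -0.42 -0.14]
```

View pics/g2.png

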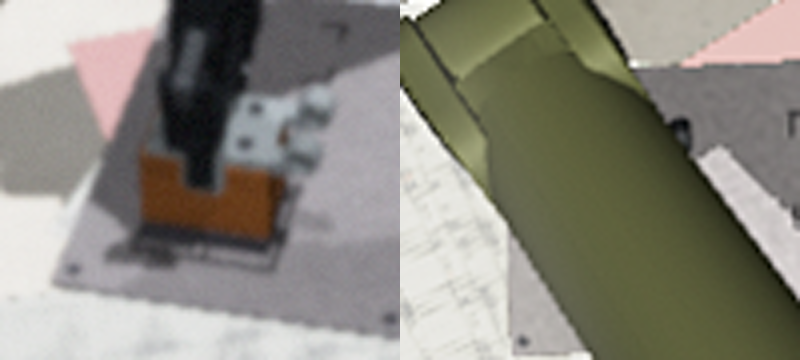

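servo_tool(
  commands=[-1,0,-0.2,0,0,0,-2.5,0.2,-0.4,0,0,0,-4,0.2,-0.4,0,0,0,-4.5,0.2,-0.4,0,0,0,-4.5,0.2,-0.4,0,0,0,-4.5,0.2,-0.4,0,0,0],
)

```text
t: 6.22
ee_pos: [0.5425, 0.1951, 0.0413]
orientation: [0.716, -0.698, 0.004, 0.002]
contact_force: [1.5, -10.3, 8.7]
finger_gap: 0.0497
```

```bash
python3 mv.py 542.1 197 41 -88.3; python3 - <<'E'
from bench import *
from h import *
p=read_camera("side");pickle.dump(p,open("side2.pkl","wb"))
a=cv2.resize(p["image"][215:290,215:295,::-1],(640,600),interpolation=cv2.INTER_CUBIC)
cv2.imwrite("pics/g3.png",a)
E
```

```text
t 6.2167 ee [542.5 195.1  41.3] ang -88.48 F [  1.5 -10.3   8.7] gap 49.71 tz [ 0.0023 -0.0082 -1.    ]
shift [-1.9  0.3  0.3] turn [-0.12 -0.47 -0.18]
```

View pics/g3.png

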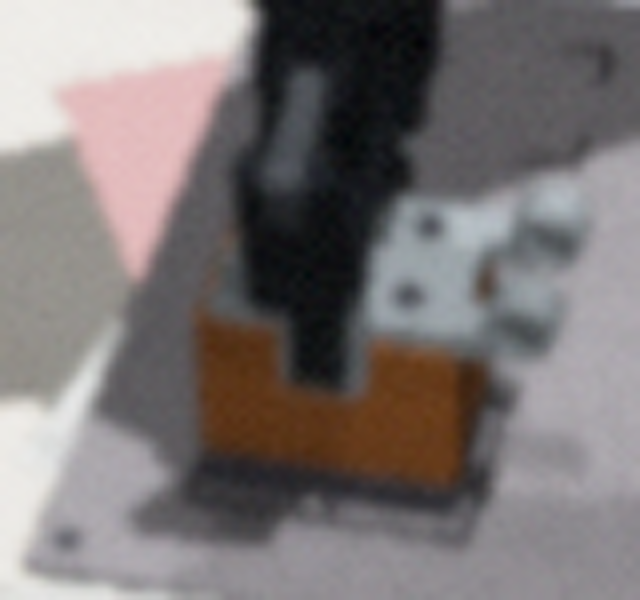

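```bash
cat > ov2.py <<'E'
from h import *
import sys
S=pickle.load(open(sys.argv[1],"rb"));J=list(map(float,sys.argv[2].split(',')));M=list(map(float,sys.argv[3].split(',')))
L=pose(jamb(),J[0]/1e3,J[1]/1e3,.006,J[2]);n=len(L)
mk=pose([np.array([(-.038,-.028,0),(.038,-.028,0),(.038,.028,0),(-.038,.028,0),(-.038,-.028,0)])],M[0]/1e3,M[1]/1e3,.006,M[2])
w=proj(S,[[M[0]/1e3,M[1]/1e3,.04]])[0].astype(int)
cv2.imwrite(f"pics/{sys.argv[4]}.png",overlay("",S,L+mk,(w[0]-40,w[1]-37,w[0]+40,w[1]+37),8,[(0,0,255)]*n+[(0,255,0)]))
E
python3 ov2.py side2.pkl 542,195,1.6 541.5,197,1.7 g4
```

```text
(no output)
```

View pics/g4.png

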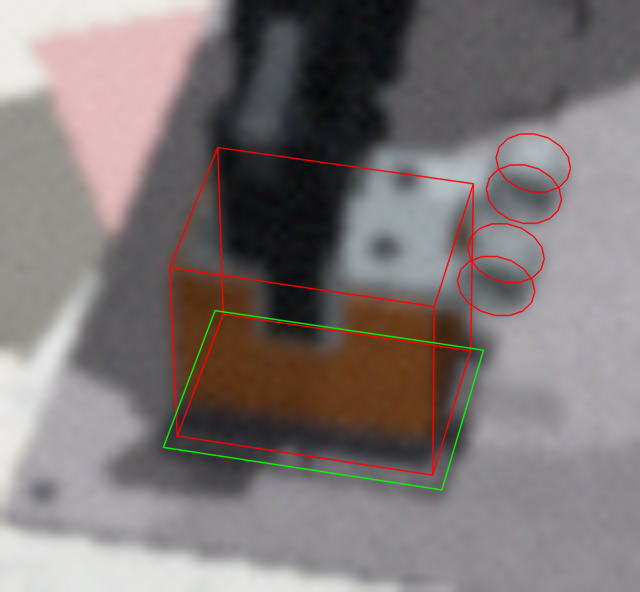

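```bash
python3 - <<'E'
from h import *
S=pickle.load(open("side2.pkl","rb"))
x0,y0,x1,y1=230,255,285,290
im=S["image"][y0:y1,x0:x1,::-1]
im=cv2.resize(im,None,fx=14,fy=14,interpolation=cv2.INTER_CUBIC);im=np.clip(im*1.5,0,255).astype(np.uint8)
S0=pickle.load(open("side0.pkl","rb"))
a=cv2.resize(S0["image"][y0:y1,x0:x1,::-1],None,fx=14,fy=14,interpolation=cv2.INTER_CUBIC)
cv2.imwrite("pics/g5.png",cv2.resize(np.vstack([im,a]),(471,600)) if 0 else np.vstack([im,a])[:,:800][::1] if 0 else cv2.resize(np.vstack([im,a]),None,fx=.6,fy=.6))
E
```

```text
(no output)
```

View pics/g5.png

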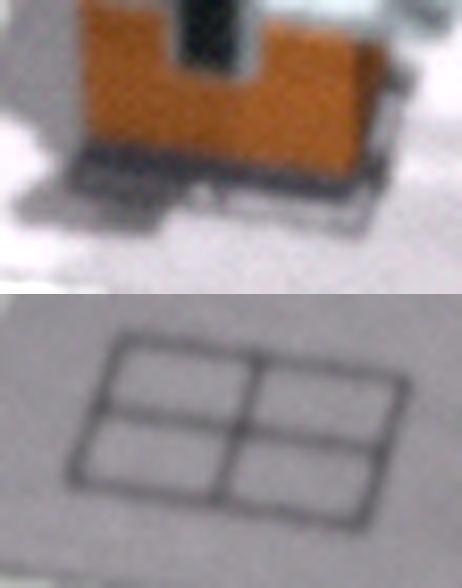

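```bash
python3 - <<'E'
from h import *
def f(S,J,z=.04,n=11):
    L=pose(box(-.035,.035,-.025,.025,0,.060)+[np.array([(-.035,.025,.008),(.035,.025,.008)])],J[0]/1e3,J[1]/1e3,.006,J[2])
    w=proj(S,[[J[0]/1e3,J[1]/1e3,.025]])[0].astype(int)
    win=(w[0]-22,w[1]-12,w[0]+22,w[1]+25)
    i=cv2.convertScaleAbs(overlay("",S,L,win,9),alpha=1.4);j=cv2.convertScaleAbs(overlay("",S,[],win,9),alpha=1.4)
    return np.hstack([i,j])
S0=pickle.load(open("side0.pkl","rb"));S2=pickle.load(open("side2.pkl","rb"))
a=f(S0,(552.3,41.8,4.8));b=f(S2,(542,195.1,1.6))
cv2.imwrite("pics/g6.png",cv2.resize(np.vstack([a,b]),None,fx=.9,fy=.9))
E
```

```text
(no output)
```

View pics/g6.png

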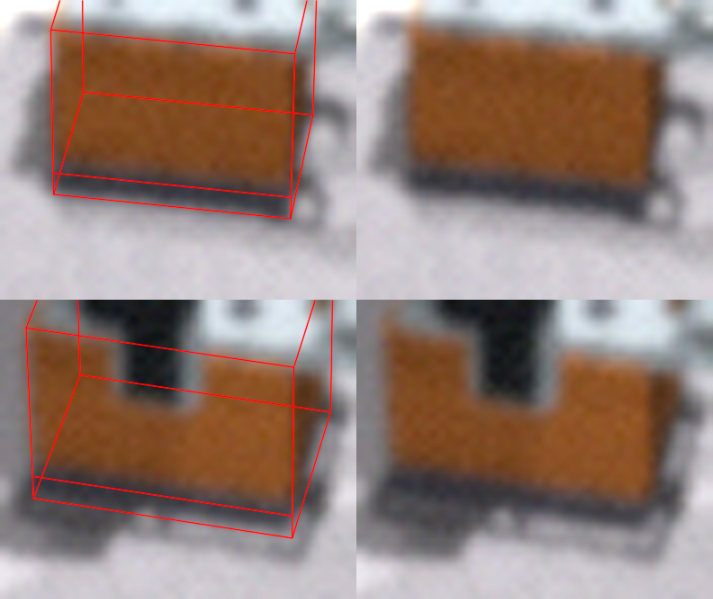

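servo_tool(
  commands=[3,0,0,0,0,0,6,0,0,0,0,0,6,0,0,0,0,0,6,0,0,0,0,0],
)

```text
t: 6.6
ee_pos: [0.5422, 0.1949, 0.0412]
orientation: [0.718, -0.696, 0.001, -0.001]
contact_force: [5.6, -1.9, 4.5]
finger_gap: 0.0498
```

```bash
python3 mv.py 542.1 197 41 -88.3
```

```text
t 6.6 ee [542.2 194.9  41.2] ang -88.27 F [ 5.6 -1.9  4.5] gap 49.8 tz [ 3.8e-03 -3.0e-04 -1.0e+00]
shift [-2.1  0.1  0.2] turn [-0.22 -0.02  0.03]
```

servo_tool(
  commands=[0,0,0,0,0,0,0,0,0,0,0,0,0,0,0,0,0,0,0,0,0,0,0,0,0,0,0,0,0,0,0,0,-30,0,0,0,0,0,-70,0,0,0,0,0,-110,0,0,0,40,0,-120,0,0,0,80,0,-120,0,0,0,120,0,-120,0,0,0,160,0,-120,0,0,0,200,0,-120,0,0,0,240,0,-120,0,0,0,260,0,-120,0,0,0],
  hand=0,
)

```text
t: 7.85
ee_pos: [0.5473, -0.071, 0.1601]
orientation: [0.716, -0.699, 0.001, 0.001]
contact_force: [0.6, -0.7, 0.2]
finger_gap: 0.0853
```

```bash
cat > shot.py <<'E'
from bench import *
from h import *
import sys
for n in sys.argv[2:]:
    p=read_camera(n);pickle.dump(p,open(f"{n}{sys.argv[1]}.pkl","wb"))
print(get_state()["t"],get_state()["ee_pos"])
E
python3 shot.py 3 side top; python3 - <<'E'
from h import *
S=pickle.load(open("side3.pkl","rb"));T=pickle.load(open("top3.pkl","rb"))
a=overlay("",S,[],(215,210,295,300),6.6);b=overlay("",T,[],(205,180,265,247),8.87)
print(a.shape,b.shape);h=min(a.shape[0],b.shape[0]);i=np.hstack([a[:h],b[:h]]);i=cv2.resize(i,None,fx=.74,fy=.74);cv2.imwrite("pics/g7.png",i)
E
```

```text
7.95 [ 0.5474542  -0.07049071  0.15991154]
(594, 528, 3) (594, 532, 3)
```

View pics/g7.png

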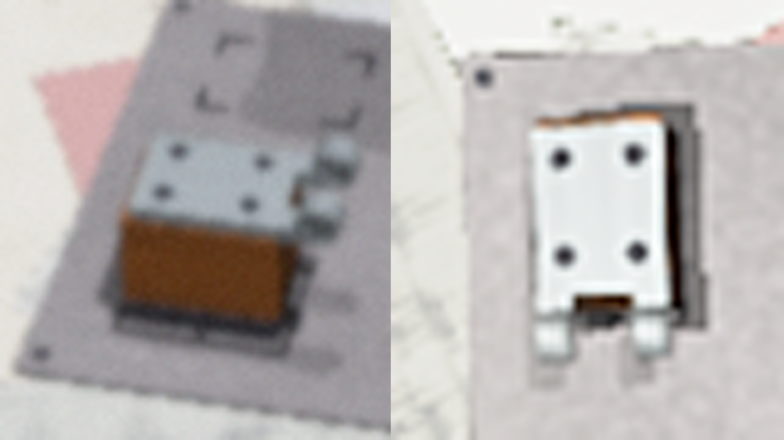

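```bash
cat > scr.py <<'E'
from h import *
def cen(g,u,v):
    R=4
    for _ in range(5):
        x0,y0=int(round(u)),int(round(v));yy,xx=np.mgrid[y0-R:y0+R+1,x0-R:x0+R+1]
        P=g[y0-R:y0+R+1,x0-R:x0+R+1];w=np.clip(np.median(P)-25-P,0,None)*(np.hypot(xx-u,yy-v)<2.4)
        u=(w*xx).sum()/w.sum();v=(w*yy).sum()/w.sum()
    return u,v
def fit(p,uv,z,dx,dy,z2=None):
    g=cv2.cvtColor(p["image"],cv2.COLOR_RGB2GRAY).astype(float)
    c=[cen(g,*q) for q in uv]
    P=onz(p,c,z)[:,:2]*1e3
    M=np.array([(dx,dy),(dx,-dy),(-dx,dy),(-dx,-dy)])
    m=P.mean(0);H=M.T@(P-m);a=np.arctan2(H[0,1]-H[1,0],H[0,0]+H[1,1])
    R=np.array([[np.cos(a),-np.sin(a)],[np.sin(a),np.cos(a)]])
    return m,np.degrees(a),np.abs(P-m-M@R.T).max(),np.round(c,1).tolist()
E
python3 - <<'E'
from scr import *
T0=pickle.load(open("top0.pkl","rb"));T=pickle.load(open("top3.pkl","rb"));S0=pickle.load(open("side0.pkl","rb"));S=pickle.load(open("side3.pkl","rb"))
print(fit(T0,[(290.7,198.5),(301.8,197.5),(292.3,213.5),(303.3,212.2)],.074,19,14))
f=8.87*.74;o=lambda l:[(205+(x-391)/f-.5,180+y/f-.5) for x,y in l]
r=fit(T,o([(561,158),(634,154),(565,256),(637,252)]),.074,19,14);print(r)
f=6.6*.74;o=lambda l:[(215+x/f-.5,210+y/f-.5) for x,y in l]
print(fit(S,o([(164,191),(180,151),(250,204),(264,161)]),.074,19,14))
f=6.6;o=lambda l:[(215+x/f-.5,160+y/f-.5) for x,y in l]
print(fit(S0,o([(310,310),(323,264),(418,318),(430,274)]),.074,19,14))
E
python3 ov2.py side3.pkl 542,194,2 541.5,197,1.7 g8;python3 ov2.py top3.pkl 542,194,2 541.5,197,1.7 g9
python3 -c "
import cv2,numpy as np
a=cv2.imread('pics/g8.png');b=cv2.imread('pics/g9.png');cv2.imwrite('pics/g10.png',cv2.resize(np.hstack([a[:,100:600],b[:,100:600]]),None,fx=.8,fy=.8))"
```

```text
(array([552.28390849,  41.75175893]), np.float64(4.795294329507653), np.float64(0.20440341399072537), [[290.7, 198.5], [301.8, 197.5], [292.3, 213.5], [303.3, 212.2]])
(array([541.44302155, 194.62915485]), np.float64(2.0170196109435543), np.float64(0.18995657163237567), [[230.4, 203.7], [241.6, 203.0], [231.0, 218.5], [242.1, 218.0]])
(array([541.15592975, 195.31363614]), np.float64(1.9026091679767165), np.float64(0.1923271563818041), [[247.9, 249.0], [251.0, 240.5], [265.7, 251.5], [268.5, 242.9]])scr.py:7: RuntimeWarning: invalid value encountered in scalar divide
  u=(w*xx).sum()/w.sum();v=(w*yy).sum()/w.sum()
Traceback (most recent call last):
  File "scr.py", line 11, in fit
    c=[cen(g,*q) for q in uv]
       ~~~^^^^^^
  File "scr.py", line 5, in cen
    x0,y0=int(round(u)),int(round(v));yy,xx=np.mgrid[y0-R:y0+R+1,x0-R:x0+R+1]
              ~~~~~^^^
ValueError: cannot convert float NaN to integer
```

View pics/g10.png

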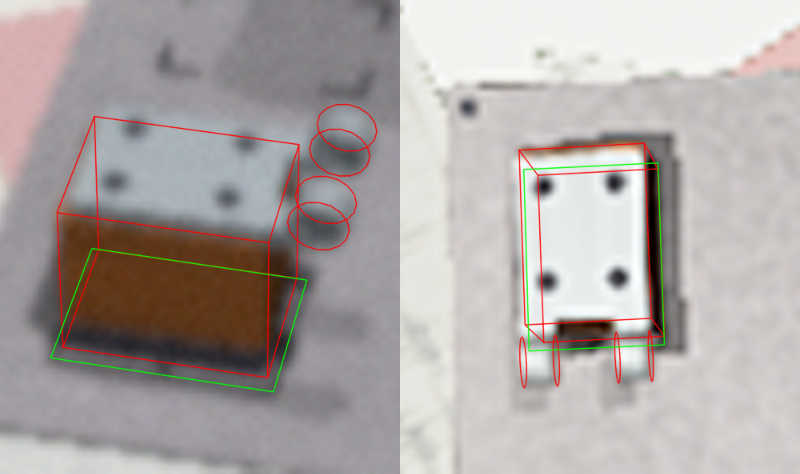

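```bash
python3 - <<'E'
from scr import *
S0=pickle.load(open("side0.pkl","rb"));f=8.4
pts=[(230+x/f-.5,255+y/f-.5) for x,y in[(120,44),(408,86),(365,231),(72,192)]]
P=onz(S0,pts,.006)[:,:2]*1e3;print(np.round(P,1),P.mean(0))
pts=[(230+x/f-.5,255+y/f-.5) for x,y in[(239,138)]];print(onz(S0,pts,.006)[:,:2]*1e3)
d=lambda a,b:np.degrees(np.arctan2(*(P[a]-P[b])[::-1]))
print(d(0,1),d(3,2))
E
```

```text
[[581.2 171.8]
 [503.7 169.3]
 [502.  224.5]
 [577.5 228.8]] [541.12155732 198.59886547]
[[541.49893234 199.12226917]]
1.7899966590457819 3.2300059641091297
```

```bash
python3 mv.py 542.5 194.9 41.5 -88.3
```

```text
t 7.95 ee [547.5 -70.5 159.9] ang -88.76 F [-0.4  0.6 -0.5] gap 85.6 tz [-0.0011 -0.002  -1.    ]
shift [-265.7   -0.9  117.9] turn [ 0.06 -0.11 -0.46]
```

servo_tool(
  commands=[-40,0,0,0,0,0,-80,0,0,0,0,0,-120,0,0,0,0,0,-160,0,0,0,0,0,-200,0,0,0,0,0,-235,0,0,0,0,0,-260,0,0,0,0,0,-260,0,15,0,0,0,-260,0,50,0,0,0,-260,0,85,0,0,0,-260,0,110,0,0,0,-260,0,119.5,0,0,0,-260,0,119.5,0,0,0],
)

```text
t: 9.03
ee_pos: [0.5376, 0.1957, 0.0384]
orientation: [0.718, -0.696, -0.002, 0.002]
contact_force: [-1.3, -0.6, 0.3]
finger_gap: 0.0853
```

servo_tool(
  commands=[0,0,0,0,0,0,0,0,0,0,0,0,0,0,0,0,0,0,0,0,0,0,0,0,0,0,0,0,0,0,0,0,0,0,0,0,0,0,0,0,0,0,0,0,0,0,0,0],
  hand=255,
  squeeze=25,
)

```text
t: 9.7
ee_pos: [0.5417, 0.1954, 0.0431]
orientation: [0.718, -0.696, 0.001, -0.001]
contact_force: [-1.0, -1.4, 7.1]
finger_gap: 0.0493
```

```bash
python3 mv.py 542.3 197.7 41.5 -88.3
```

```text
t 9.7 ee [541.7 195.4  43.1] ang -88.29 F [-1.  -1.4  7.1] gap 49.29 tz [ 3.4e-03  2.0e-04 -1.0e+00]
shift [-2.2 -0.6  1.6] turn [-0.19  0.    0.01]
```

servo_tool(
  commands=[-3,0,0,0,0,0,-6,0,0,0,0,0,-8,0,0,0,0,0,-8,0,0,0,0,0,-8,0,0,0,0,0,-8,0,0,0,0,0],
)

```text
t: 10.2
ee_pos: [0.5418, 0.1967, 0.0434]
orientation: [0.716, -0.698, 0.004, 0.003]
contact_force: [-3.0, -13.4, 14.3]
finger_gap: 0.05
```

```bash
python3 mv.py 542.3 197.7 41.5 -88.3
```

```text
t 10.2 ee [541.8 196.7  43.4] ang -88.49 F [ -3.  -13.4  14.3] gap 49.96 tz [ 0.0015 -0.0098 -1.    ]
shift [-1.  -0.5  1.8] turn [-0.07 -0.56 -0.19]
```

servo_tool(
  commands=[-1,0,-0.3,0,0,0,-1.8,0,-0.3,0,0,0,-1.8,0,-0.3,0,0,0,-1.8,0,-0.3,0,0,0],
)

```text
t: 10.53
ee_pos: [0.542, 0.1981, 0.0434]
orientation: [0.716, -0.698, 0.004, 0.003]
contact_force: [-2.5, -14.0, 12.9]
finger_gap: 0.0495
```

```bash
python3 mv.py 542.3 197.7 41.5 -88.3
```

```text
t 10.5333 ee [542.  198.1  43.4] ang -88.52 F [ -2.5 -14.   12.9] gap 49.49 tz [ 0.0019 -0.01   -0.9999]
shift [ 0.4 -0.2  1.9] turn [-0.09 -0.58 -0.22]
```

Near enough; next I relax the side load, release, rise and back away to look.

servo_tool(
  commands=[3,0,0,0,0,0,6.5,0,0,0,0,0,6.5,0,0,0,0,0,6.5,0,0,0,0,0],
)

```text
t: 10.87
ee_pos: [0.5421, 0.1976, 0.0431]
orientation: [0.717, -0.697, 0.002, -0.001]
contact_force: [0.3, -3.4, 7.2]
finger_gap: 0.0492
```

servo_tool(
  commands=[0,0,0,0,0,0,0,0,0,0,0,0,0,0,0,0,0,0,0,0,0,0,0,0,0,0,0,0,0,0,0,0,-30,0,0,0,0,0,-70,0,0,0,0,0,-110,0,0,0,40,0,-120,0,0,0,80,0,-120,0,0,0,120,0,-120,0,0,0,160,0,-120,0,0,0,200,0,-120,0,0,0,240,0,-120,0,0,0,270,0,-120,0,0,0,270,0,-120,0,0,0],
  hand=0,
)

```text
t: 12.2
ee_pos: [0.5476, -0.0805, 0.1607]
orientation: [0.714, -0.7, 0.001, 0.002]
contact_force: [-0.6, -0.6, -0.2]
finger_gap: 0.0852
```

```bash
python3 shot.py 4 side top; python3 - <<'E'
from scr import *
T=pickle.load(open("top4.pkl","rb"));S=pickle.load(open("side4.pkl","rb"))
print(fit(T,[[229.9, 203.7], [241.1, 203.0], [230.5, 218.5], [241.6, 218.0]],.074,19,14))
print(fit(S,[[247.7, 249.7], [250.8, 241.2], [265.5, 252.2], [268.3, 243.6]],.074,19,14))
print(fit(T,[[391.1, 229.6], [401.6, 228.5], [392.8, 241.7], [403.2, 240.6]],.008,16,14))
a=overlay("",S,[],(215,210,295,300),6.6);b=overlay("",T,[],(375,205,435,272),8.87)
h=min(a.shape[0],b.shape[0]);i=np.hstack([a[:h],b[:h]]);i=cv2.resize(i,None,fx=.74,fy=.74);cv2.imwrite("pics/g11.png",i)
E
```

```text
12.3 [ 0.54802074 -0.07264625  0.16087562]
(array([541.7835938 , 196.65215705]), np.float64(1.7468075745140776), np.float64(0.21032905007460734), [[229.8, 203.5], [240.7, 203.0], [230.2, 218.4], [241.3, 217.9]])
(array([541.5682701 , 197.20404794]), np.float64(1.4840200288448442), np.float64(0.06852712025143148), [[247.3, 249.4], [250.6, 241.0], [265.3, 252.1], [268.2, 243.5]])scr.py:7: RuntimeWarning: invalid value encountered in scalar divide
  u=(w*xx).sum()/w.sum();v=(w*yy).sum()/w.sum()
Traceback (most recent call last):
  File "scr.py", line 11, in fit
    c=[cen(g,*q) for q in uv]
       ~~~^^^^^^
  File "scr.py", line 5, in cen
    x0,y0=int(round(u)),int(round(v));yy,xx=np.mgrid[y0-R:y0+R+1,x0-R:x0+R+1]
              ~~~~~^^^
ValueError: cannot convert float NaN to integer
```

```bash
python3 - <<'E'
from scr import *
T=pickle.load(open("top4.pkl","rb"));S=pickle.load(open("side4.pkl","rb"));T0=pickle.load(open("top0.pkl","rb"))
print(fit(T0,[[391.1, 229.6], [401.6, 228.5], [392.8, 241.7], [403.2, 240.6]],.008,16,14))
a=overlay("",S,[],(225,220,295,290),8);b=cv2.resize(T["image"][:,:,::-1],None,fx=.75,fy=.75)
i=np.zeros((560,800,3),np.uint8);i[:]=0;i[:560,:]=0;i[:560,:560]=a;i[:315,560:]=b[:,100:340];cv2.imwrite("pics/g11.png",i)
E
```

```text
(array([ 479.28024542, -220.49701289]), np.float64(5.002251942044087), np.float64(0.17207360136249328), [[391.1, 229.6], [401.6, 228.5], [392.8, 241.7], [403.2, 240.6]])
```

View pics/g11.png

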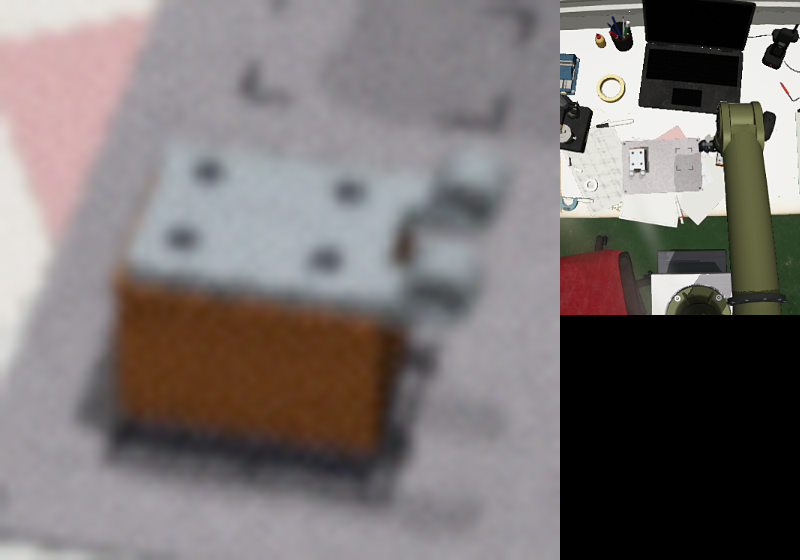

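```bash
python3 - <<'E'
from scr import *
S=pickle.load(open("side4.pkl","rb"));S0=pickle.load(open("side0.pkl","rb"))
g=lambda p:cv2.cvtColor(p["image"],cv2.COLOR_RGB2GRAY)
for xx in (.0,-.01,-.02):
  c,s=np.cos(.029),np.sin(.029)
  pts=[]
  for (X,Y) in((541.6,196.9),):
    pts=[[ (X+xx*1e3*c-25*s)/1e3,(Y+xx*1e3*s+25*c)/1e3,z] for z in(.066,.014,.006)]
  m=[[(541.4+xx*1e3*c-28*s)/1e3,(197+xx*1e3*s+28*c)/1e3,.006]]
  q=proj(S,pts+m);u=int(round(q[2,0]));print(np.round(q,1).tolist());
  print(u,"rows266-290 now ",g(S)[262:290,u].tolist());print("     before",g(S0)[262:290,u].tolist())
S1=S0;m=proj(S0,[[.5523-.025*np.sin(.0838),.0418+.025,z] for z in(.066,.014,.006)]);print(m.tolist());u=int(round(m[2,0]));print(g(S0)[195:245,u].tolist())
E
```

```text
[[255.1, 257.0], [255.5, 275.4], [255.5, 278.1], [255.3, 279.1]]
256 rows266-290 now  [61, 64, 65, 63, 65, 68, 63, 65, 63, 64, 58, 57, 57, 50, 43, 44, 59, 71, 93, 122, 141, 156, 159, 159, 157, 158, 158, 159]
     before [123, 141, 150, 153, 151, 150, 148, 134, 114, 115, 126, 129, 125, 119, 112, 114, 106, 104, 115, 137, 145, 153, 153, 154, 150, 150, 152, 151]
[[259.9, 257.7], [260.1, 276.1], [260.1, 278.8], [259.9, 279.8]]
260 rows266-290 now  [61, 62, 64, 66, 66, 64, 63, 65, 63, 62, 60, 59, 52, 46, 44, 46, 64, 82, 95, 111, 133, 145, 155, 159, 162, 160, 160, 159]
     before [100, 94, 102, 108, 117, 123, 130, 130, 114, 108, 121, 141, 148, 153, 152, 150, 147, 138, 119, 122, 142, 150, 152, 153, 155, 158, 154, 151]
[[264.6, 258.4], [264.7, 276.8], [264.7, 279.5], [264.5, 280.5]]
265 rows266-290 now  [63, 64, 63, 64, 63, 65, 67, 60, 60, 61, 60, 63, 59, 56, 49, 46, 46, 64, 81, 89, 113, 132, 146, 156, 160, 157, 156, 154]
     before [132, 120, 132, 145, 152, 152, 149, 149, 138, 125, 118, 135, 147, 150, 152, 151, 149, 143, 125, 113, 124, 140, 155, 153, 152, 151, 149, 151]
[[268.7837244881548, 212.68241462082852], [268.69966388561096, 230.38473671464237], [268.68779007757934, 233.0272549140864]]
[183, 151, 153, 163, 170, 169, 169, 170, 169, 168, 171, 171, 172, 172, 167, 150, 118, 92, 75, 64, 60, 57, 61, 61, 64, 61, 64, 62, 59, 58, 59, 58, 59, 55, 52, 43, 40, 54, 82, 109, 124, 126, 136, 146, 147, 148, 148, 146, 150, 146]
```

```bash
python3 - <<'E'
from scr import *
T0=pickle.load(open("top0.pkl","rb"));S0=pickle.load(open("side0.pkl","rb"));S4=pickle.load(open("side4.pkl","rb"))
L=pose(leaf(),.4793,-.2205,0,5.0)
a=overlay("",T0,L,(375,205,425,255),10)
b=overlay("",S0,L,(285,160,335,190),8)
c=overlay("",S4,L,(285,160,335,190),8)
i=np.zeros((500,900,3),np.uint8);i[:,:500]=a;i[:240,500:]=b;i[250:490,500:]=c;cv2.imwrite("pics/l1.png",cv2.resize(i,None,fx=.88,fy=.88))
E
python3 mv.py 472.8 -221.1 100 -85
```

```text
t 12.3 ee [548.  -72.6 160.9] ang -88.46 F [-0.6  0.3  0.3] gap 85.08 tz [-5.e-04  4.e-04 -1.e+00]
shift [146.4  79.2  60.9] turn [ 0.03  0.03 -3.46]
```

View pics/l1.png

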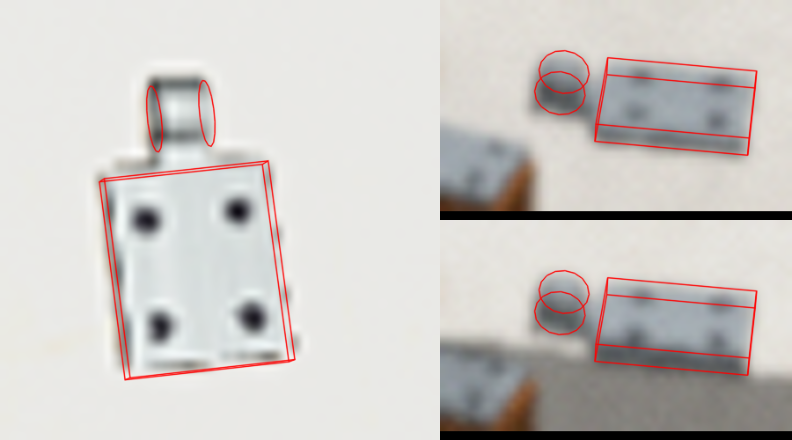

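```bash
python3 - <<'E'
from h import *
S1=pickle.load(open("side1.pkl","rb"));S2=pickle.load(open("side2.pkl","rb"))
for y in(.0415+.0425,.0415+.05,.0415+.057):
  print("open",y,[(z,np.round(proj(S1,[[.553,y,z/1e3]])[0],1).tolist()) for z in(20,25,30,35,40)])
for y in(.195+.025,.195+.032,.195+.039):
  print("50",y,[(z,np.round(proj(S2,[[.5425,y,z/1e3]])[0],1).tolist()) for z in(20,25,30,35,40)])
a=overlay("",S1,[],(255,195,285,235),15);b=overlay("",S2,[],(240,235,270,275),15)
cv2.imwrite("pics/f1.png",cv2.resize(np.hstack([a,b]),None,fx=.85,fy=.85))
E
```

```text
open 0.084 [(20, [265.8, 232.7]), (25, [265.8, 231.0]), (30, [265.8, 229.3]), (35, [265.8, 227.6]), (40, [265.8, 225.9])]
open 0.0915 [(20, [265.0, 234.7]), (25, [265.0, 233.0]), (30, [265.0, 231.3]), (35, [265.0, 229.6]), (40, [265.0, 227.9])]
open 0.0985 [(20, [264.2, 236.5]), (25, [264.2, 234.8]), (30, [264.2, 233.1]), (35, [264.2, 231.4]), (40, [264.2, 229.7])]
50 0.22 [(20, [254.9, 272.6]), (25, [254.9, 270.8]), (30, [254.8, 269.1]), (35, [254.8, 267.4]), (40, [254.8, 265.6])]
50 0.227 [(20, [254.1, 274.8]), (25, [254.0, 273.1]), (30, [254.0, 271.3]), (35, [253.9, 269.6]), (40, [253.9, 267.8])]
50 0.234 [(20, [253.2, 277.0]), (25, [253.1, 275.3]), (30, [253.1, 273.6]), (35, [253.1, 271.8]), (40, [253.0, 270.0])]
```

View pics/f1.png

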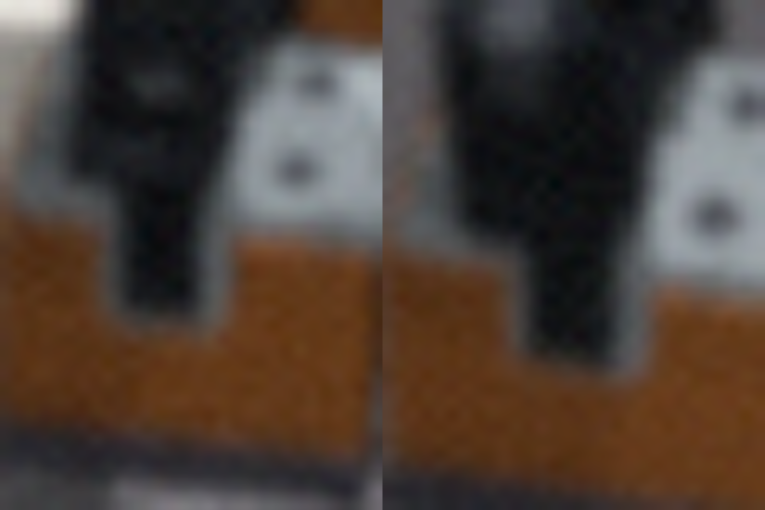

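servo_tool(
  commands=[40,21,0,0,0,-1,80,42,10,0,0,-2,115,60,30,0,0,-3,138,68,50,0,0,-3.5,146.2,71,61,0,0,-3.5,146.2,71,81,0,0,-3.5,146.2,71,101,0,0,-3.5,146.2,71,114,0,0,-3.5,146.2,71,121,0,0,-3.5,146.2,71,121,0,0,-3.5,146.2,71,121,0,0,-3.5],
  hand=75,
)

```text
t: 13.22
ee_pos: [0.4824, -0.2182, 0.0404]
orientation: [0.739, -0.673, -0.0, -0.0]
contact_force: [1.1, 0.1, 0.6]
finger_gap: 0.0605
```

```bash
python3 mv.py 481 -220.3 20 -85;python3 shot.py 5 side; python3 - <<'E'
from h import *
S=pickle.load(open("side5.pkl","rb"))
a=overlay("",S,[],(275,140,345,195),11);cv2.imwrite("pics/l2.png",a)
E
```

```text
t 13.2167 ee [ 482.4 -218.2   40.4] ang -84.65 F [1.1 0.1 0.6] gap 60.52 tz [ 1.e-04  6.e-04 -1.e+00]
shift [ 1.9  1.6 20.4] turn [-0.01  0.03  0.35]
13.2667 [ 0.48276474 -0.21878483  0.04099367]
```

View pics/l2.png

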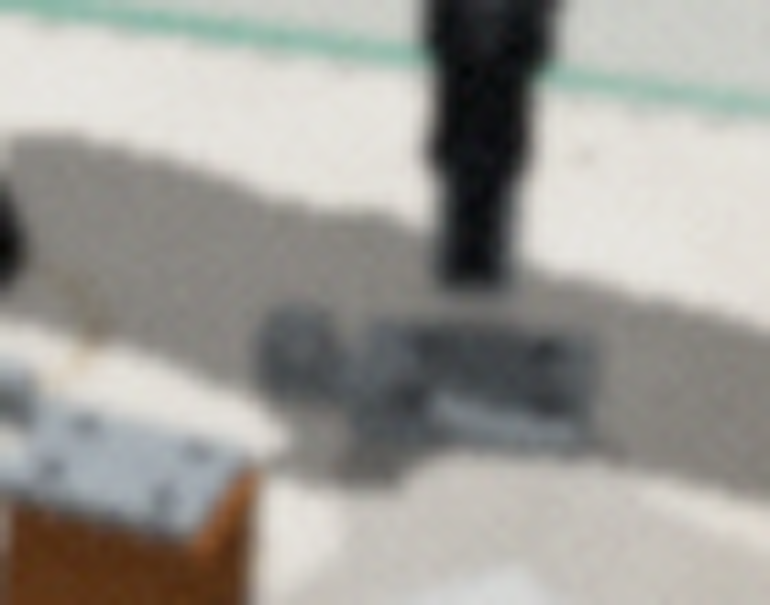

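```bash
python3 - <<'E'
from h import *
S=pickle.load(open("side5.pkl","rb"))
for y in (-.189,-.179): print([(z,np.round(proj(S,[[.4825,y,z/1e3]])[0],1).tolist()) for z in(20,30,40,50)])
E
```

```text
[(20, [315.4, 175.4]), (30, [315.6, 172.3]), (40, [315.8, 169.2]), (50, [316.1, 166.0])]
[(20, [314.8, 177.3]), (30, [315.0, 174.2]), (40, [315.2, 171.1]), (50, [315.4, 167.9])]
```

```bash
python3 - <<'E'
from h import *
S=pickle.load(open("side0.pkl","rb"))
R=Ro.from_quat([.8228,-.5683,0,0]).as_matrix();p=np.array([.23,-.608,.2236])
for z in(-.17,-.15,-.06,-.04,-.02,0,.017): 
  q=proj(S,[p+R@[s*.0425,0,z] for s in(-1,0,1)]);print(z,np.round(q,1).tolist())
a=overlay("",S,[],(400,0,460,75),8);cv2.imwrite("pics/f2.png",a)
E
```

```text
-0.17 [[433.2, 13.9], [427.7, 10.0], [422.5, 6.3]]
-0.15 [[432.2, 20.4], [426.8, 16.4], [421.6, 12.6]]
-0.06 [[427.7, 49.3], [422.6, 44.7], [417.7, 40.4]]
-0.04 [[426.7, 55.5], [421.7, 50.9], [416.8, 46.4]]
-0.02 [[425.7, 61.7], [420.7, 56.9], [415.9, 52.4]]
0 [[424.8, 67.8], [419.8, 62.9], [415.0, 58.3]]
0.017 [[423.9, 73.0], [419.0, 68.0], [414.3, 63.2]]
```

View pics/f2.png

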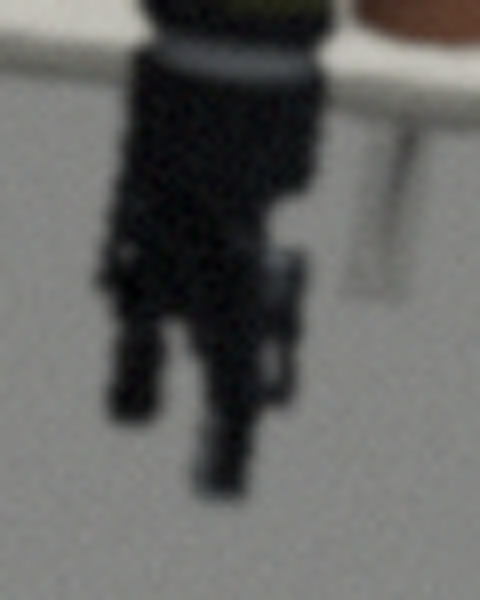

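servo_tool(
  commands=[1.6,1.5,8,0,0,0.2,1.6,1.5,14,0,0,0.2,1.6,1.5,18,0,0,0.2,1.6,1.5,20,0,0,0.2,1.6,1.5,20,0,0,0.2,1.6,1.5,20,0,0,0.2],
)

```text
t: 13.77
ee_pos: [0.4803, -0.2213, 0.0201]
orientation: [0.737, -0.675, -0.0, 0.0]
contact_force: [-0.0, -0.6, 0.4]
finger_gap: 0.0602
```

```bash
python3 mv.py 481 -220.3 20 -85;python3 shot.py 6 side; python3 - <<'E'
from h import *
S=pickle.load(open("side6.pkl","rb"))
a=overlay("",S,[],(285,150,335,190),14);cv2.imwrite("pics/l3.png",a)
E
```

```text
t 13.7667 ee [ 480.3 -221.3   20.1] ang -84.97 F [-0.  -0.6  0.4] gap 60.18 tz [-2.e-04  1.e-04 -1.e+00]
shift [-0.9 -0.8  0.1] turn [0.01 0.01 0.03]
13.8167 [ 0.48049105 -0.22134004  0.02030481]
```

View pics/l3.png

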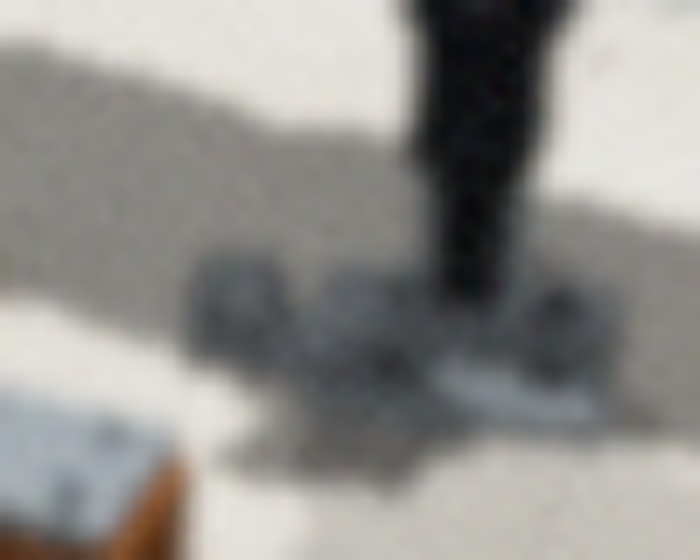

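servo_tool(
  commands=[-0.6,-0.5,2,0,0,0,-0.6,-0.5,4,0,0,0,-0.6,-0.5,6,0,0,0,-0.6,-0.5,6,0,0,0],
)

```text
t: 14.15
ee_pos: [0.4805, -0.2205, 0.0138]
orientation: [0.737, -0.675, -0.0, 0.0]
contact_force: [-0.0, -0.6, -0.4]
finger_gap: 0.0606
```

servo_tool(
  commands=[0,0,2,0,0,0,0,0,4,0,0,0,0,0,4,0,0,0],
)

```text
t: 14.4
ee_pos: [0.4805, -0.2206, 0.0098]
orientation: [0.737, -0.675, -0.0, 0.0]
contact_force: [0.6, 0.9, -0.5]
finger_gap: 0.0603
```

servo_tool(
  commands=[0,0,2,0,0,0,0,0,4,0,0,0,0,0,4,0,0,0],
)

```text
t: 14.65
ee_pos: [0.4805, -0.2206, 0.0058]
orientation: [0.737, -0.675, -0.0, 0.0]
contact_force: [-0.2, -0.1, -0.0]
finger_gap: 0.0601
```

servo_tool(
  commands=[0,0,2,0,0,0,0,0,4,0,0,0,0,0,4,0,0,0],
)

```text
t: 14.9
ee_pos: [0.4805, -0.2206, 0.0018]
orientation: [0.737, -0.675, -0.0, 0.0]
contact_force: [-0.0, -0.8, -0.4]
finger_gap: 0.0605
```

```bash
python3 mv.py 481 -220.3 20 -85;python3 shot.py 7 side; python3 - <<'E'
from h import *
S=pickle.load(open("side7.pkl","rb"))
a=overlay("",S,[],(285,150,335,190),14);cv2.imwrite("pics/l4.png",cv2.convertScaleAbs(a,alpha=1.5))
E
```

```text
t 14.9 ee [ 480.5 -220.6    1.8] ang -84.97 F [-0.  -0.8 -0.4] gap 60.46 tz [-6.e-04  3.e-04 -1.e+00]
shift [ -0.2  -0.5 -18.2] turn [0.03 0.02 0.03]
14.95 [ 0.48058064 -0.2205768   0.00192697]
```

View pics/l4.png

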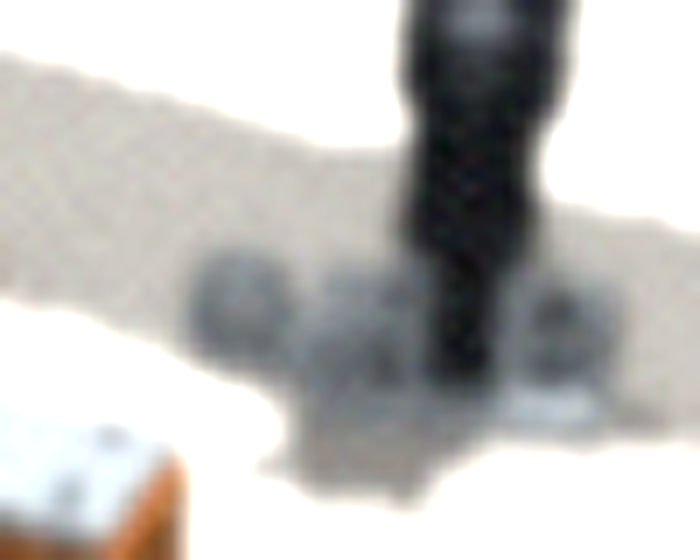

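servo_tool(
  commands=[0,0,2,0,0,0,0,0,5,0,0,0,0,0,5,0,0,0],
)

```text
t: 15.2
ee_pos: [0.4804, -0.2205, -0.0034]
orientation: [0.737, -0.675, -0.0, 0.0]
contact_force: [-0.5, 0.2, -0.5]
finger_gap: 0.0605
```

servo_tool(
  commands=[0,0,0,0,0,0,0,0,0,0,0,0,0,0,0,0,0,0,0,0,0,0,0,0,0,0,0,0,0,0],
  hand=255,
  squeeze=60,
)

```text
t: 15.62
ee_pos: [0.4843, -0.2214, 0.0005]
orientation: [0.738, -0.675, 0.003, -0.001]
contact_force: [-1.0, 1.0, 15.5]
finger_gap: 0.0008
```

```bash
python3 mv.py 481 -220.3 20 -85;python3 shot.py 8 side; python3 - <<'E'
from h import *
S=pickle.load(open("side8.pkl","rb"))
a=overlay("",S,[],(285,150,335,190),14);cv2.imwrite("pics/l5.png",cv2.convertScaleAbs(a,alpha=1.5))
E
```

```text
t 15.6167 ee [ 484.3 -221.4    0.5] ang -84.96 F [-1.   1.  15.5] gap 0.76 tz [ 0.0061 -0.0025 -1.    ]
shift [ -1.3   3.1 -19.5] turn [-0.34 -0.17  0.04]
15.6667 [ 0.48431949 -0.22128275  0.00050618]
```

View pics/l5.png

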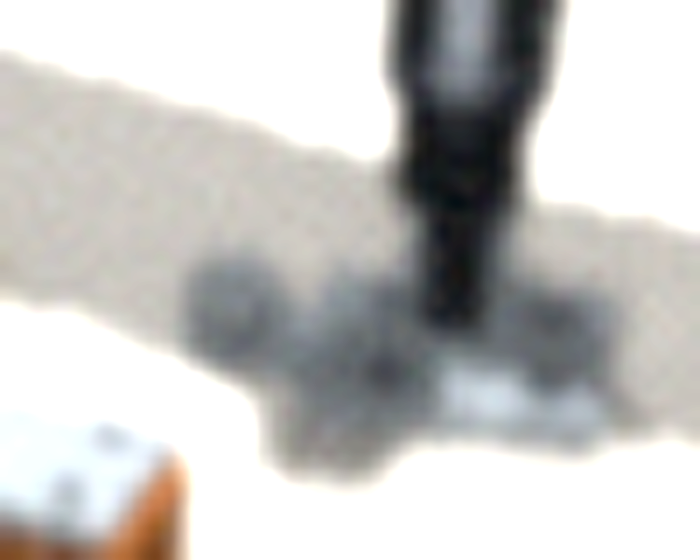

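servo_tool(
  commands=[0,0,-6,0,0,0,0,0,-8,0,0,0,0,0,-8,0,0,0,0,0,-8,0,0,0,0,0,-8,0,0,0,0,0,-8,0,0,0,0,0,-8,0,0,0],
  hand=75,
)

```text
t: 16.25
ee_pos: [0.4805, -0.2205, 0.0048]
orientation: [0.737, -0.675, -0.0, 0.0]
contact_force: [0.9, 0.5, 0.2]
finger_gap: 0.0605
```

```bash
python3 mv.py 481 -220.3 20 -85;python3 shot.py 9 side top; python3 - <<'E'
from h import *
S=pickle.load(open("side9.pkl","rb"));T=pickle.load(open("top9.pkl","rb"))
a=overlay("",S,pose(leaf(),.481,-.2205,0,5.),(285,150,335,190),10);b=overlay("",T,[],(360,190,430,260),5)
cv2.imwrite("pics/l6.png",cv2.convertScaleAbs(np.hstack([a[:350],b[:350,:300]]),alpha=1.3))
E
```

```text
t 16.25 ee [ 480.5 -220.5    4.8] ang -84.97 F [0.9 0.5 0.2] gap 60.48 tz [-7.e-04  3.e-04 -1.e+00]
shift [ -0.2  -0.5 -15.2] turn [0.04 0.02 0.03]
16.35 [ 0.48061696 -0.22058913  0.00493073]
```

View pics/l6.png

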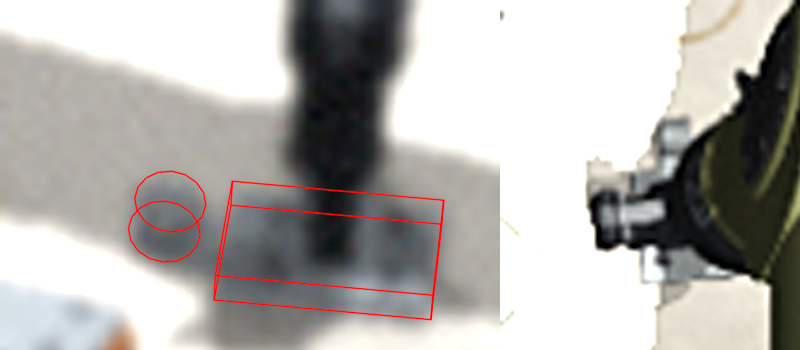

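servo_tool(
  commands=[0,0,4,0,0,0,0,0,8,0,0,0,0,0,11,0,0,0,0,0,13.5,0,0,0,0,0,13.5,0,0,0,0,0,13.5,0,0,0],
)

```text
t: 16.85
ee_pos: [0.4806, -0.2205, -0.0086]
orientation: [0.737, -0.675, -0.0, 0.0]
contact_force: [-0.6, 0.6, 0.7]
finger_gap: 0.0603
```

servo_tool(
  commands=[0,0,0,0,0,0,0,0,0,0,0,0],
  hand=90,
)

```text
t: 17.02
ee_pos: [0.4809, -0.2206, -0.0082]
orientation: [0.737, -0.675, -0.0, -0.0]
contact_force: [0.8, 0.7, -0.6]
finger_gap: 0.0552
```

```bash
python3 mv.py 481 -220.3 20 -85;python3 shot.py 10 side; python3 - <<'E'
from h import *
S=pickle.load(open("side10.pkl","rb"))
a=overlay("",S,[],(285,150,335,190),14);cv2.imwrite("pics/l7.png",cv2.convertScaleAbs(a,alpha=1.5))
E
```

```text
t 17.0167 ee [ 480.9 -220.6   -8.2] ang -84.97 F [ 0.8  0.7 -0.6] gap 55.19 tz [ 0.  0. -1.]
shift [ -0.2  -0.2 -28.2] turn [-0.    0.    0.03]
17.0667 [ 0.48083846 -0.22054121 -0.00822087]
```

View pics/l7.png

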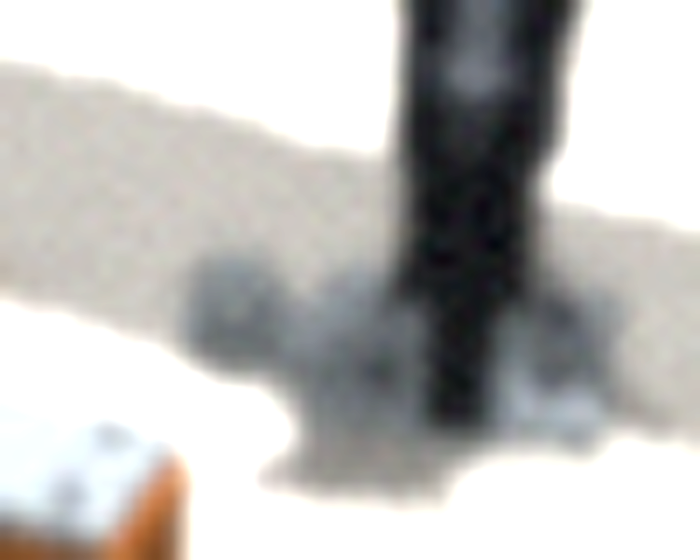

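servo_tool(
  commands=[0,0,0,0,0,0,0,0,0,0,0,0,0,0,0,0,0,0,0,0,0,0,0,0],
  hand=255,
  squeeze=70,
)

```text
t: 17.4
ee_pos: [0.4811, -0.2204, -0.0075]
orientation: [0.738, -0.675, 0.0, 0.0]
contact_force: [-1.4, 2.8, 5.4]
finger_gap: 0.0473
```

servo_tool(
  commands=[0,0,-2,0,0,0,0,0,-8,0,0,0,0,0,-20,0,0,0,0,0,-40,0,0,0,0,0,-60,0,0,0,0,0,-80,0,0,0,0,0,-90,0,0,0,0,0,-90,0,0,0,0,0,-90,0,0,0],
)

```text
t: 18.15
ee_pos: [0.481, -0.2209, 0.0822]
orientation: [0.737, -0.675, 0.001, 0.0]
contact_force: [-0.5, 0.1, -1.8]
finger_gap: 0.047
```

```bash
python3 mv.py 481 -220.3 20 -85;python3 shot.py 11 side; python3 - <<'E'
from h import *
S=pickle.load(open("side11.pkl","rb"))
a=overlay("",S,[],(275,120,345,195),8);cv2.imwrite("pics/l8.png",cv2.convertScaleAbs(a,alpha=1.3))
E
```

```text
t 18.15 ee [ 481.  -220.9   82.2] ang -84.98 F [-0.5  0.1 -1.8] gap 47.04 tz [ 0.001 -0.001 -1.   ]
shift [-0.7 -0.  62.2] turn [-0.05 -0.06  0.02]
18.2 [ 0.48019224 -0.22059009  0.0811305 ]
```

View pics/l8.png

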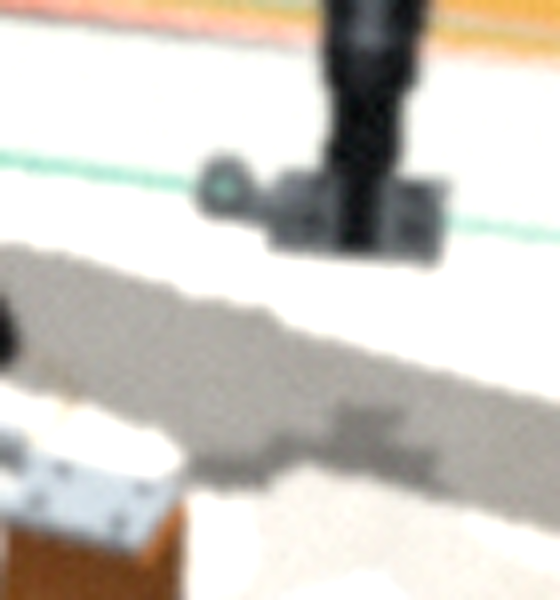

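```bash
python3 mv.py 414.6 193.2 110 -88.3
```

```text
t 18.2 ee [ 480.2 -220.6   81.1] ang -84.98 F [-1.2 -0.4 -1.3] gap 47.59 tz [-9.e-04  1.e-04 -1.e+00]
shift [-418.    29.1  -28.8] turn [0.05 0.01 3.32]
```

servo_tool(
  commands=[-5,1,-20,0,0,0.1,-25,2,-34,0,0,0.3,-55,4,-34,0,0,0.5,-85,6,-34,0,0,0.7,-115,8,-34,0,0,1,-145,10,-34,0,0,1.2,-175,12,-34,0,0,1.4,-205,14,-34,0,0,1.7,-235,16,-34,0,0,1.9,-265,18,-34,0,0,2.2,-295,20,-34,0,0,2.4,-325,23,-34,0,0,2.7,-355,25,-34,0,0,2.9,-382,27,-32,0,0,3.1,-404,28,-30,0,0,3.2,-415,29,-29,0,0,3.3,-418,29,-29,0,0,3.3,-418,29,-29,0,0,3.3],
)

```text
t: 19.7
ee_pos: [0.4142, 0.1936, 0.1097]
orientation: [0.718, -0.696, -0.001, 0.001]
contact_force: [-0.6, -1.1, -1.7]
finger_gap: 0.0474
```

```bash
python3 mv.py 414.6 193.2 61 -88.3;python3 shot.py 12 side top; python3 - <<'E'
from h import *
S=pickle.load(open("side12.pkl","rb"));T=pickle.load(open("top12.pkl","rb"))
a=overlay("",S,[],(225,190,325,290),4);b=overlay("",T,[],(200,180,300,280),4)
cv2.imwrite("pics/m1.png",np.hstack([a,b]))
E
```

```text
t 19.7 ee [414.2 193.6 109.7] ang -88.15 F [-0.6 -1.1 -1.7] gap 47.4 tz [-2.3e-03 -1.0e-04 -1.0e+00]
shift [ 0.4 -0.5 48.7] turn [ 0.13 -0.    0.15]
19.8 [0.41508174 0.19190145 0.10998693]
```

View pics/m1.png

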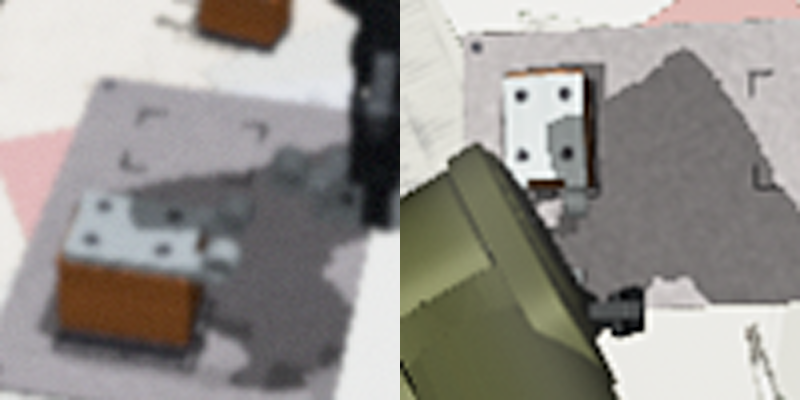

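servo_tool(
  commands=[0.4,-0.3,15,0,0,0,0.4,-0.3,30,0,0,0,0.4,-0.3,42,0,0,0,0.4,-0.3,49,0,0,0,0.4,-0.3,51,0,0,0,0.4,-0.3,51,0,0,0,0.4,-0.3,51,0,0,0,0.4,-0.3,51,0,0,0],
)

```text
t: 20.47
ee_pos: [0.4162, 0.193, 0.0603]
orientation: [0.718, -0.696, 0.0, -0.001]
contact_force: [-0.2, 0.0, -1.6]
finger_gap: 0.0474
```

```bash
python3 mv.py 414.6 193.2 58.5 -88.3;python3 shot.py 13 side top; cat > ovl.py <<'E'
from h import *
import sys
# ovl.py tag lx ly lz(underside) lyaw jx jy jyaw out
t=sys.argv[1];lx,ly,lz,la,jx,jy,ja=map(float,sys.argv[2:9])
Sx=pickle.load(open(f"side{t}.pkl","rb"));Tx=pickle.load(open(f"top{t}.pkl","rb"))
L=pose(leaf(),lx/1e3,ly/1e3,lz/1e3,la);J=pose(jamb()[6:],jx/1e3,jy/1e3,.006,ja)
c=[(0,0,255)]*len(L)+[(0,200,0)]*len(J)
def w(p,f,a,b,d,o=(0,0)):
    q=proj(p,[[(lx+46)/1e3,ly/1e3,lz/1e3+.01]])[0].astype(int)
    W=(q[0]-a+o[0],q[1]-b+o[1],q[0]+a+o[0],q[1]+b+o[1]);return np.vstack([overlay("",p,L+J,W,f,c),overlay("",p,[],W,f)])
i=np.hstack([w(Sx,10,23,14,0,(3,0)),w(Tx,10,16,14,0)])
cv2.imwrite(f"pics/{sys.argv[9]}.png",cv2.convertScaleAbs(i,alpha=1.3))
E
python3 ovl.py 13 414.6 193.2 66 1.7 541.6 197 1.7 m2
```

```text
t 20.4667 ee [416.2 193.   60.3] ang -88.28 F [-0.2  0.  -1.6] gap 47.35 tz [ 1.2e-03  2.0e-04 -1.0e+00]
shift [-0.3  1.6  1.8] turn [-0.07  0.01  0.02]
20.5667 [0.4161128  0.1929557  0.06028695]
```

View pics/m2.png

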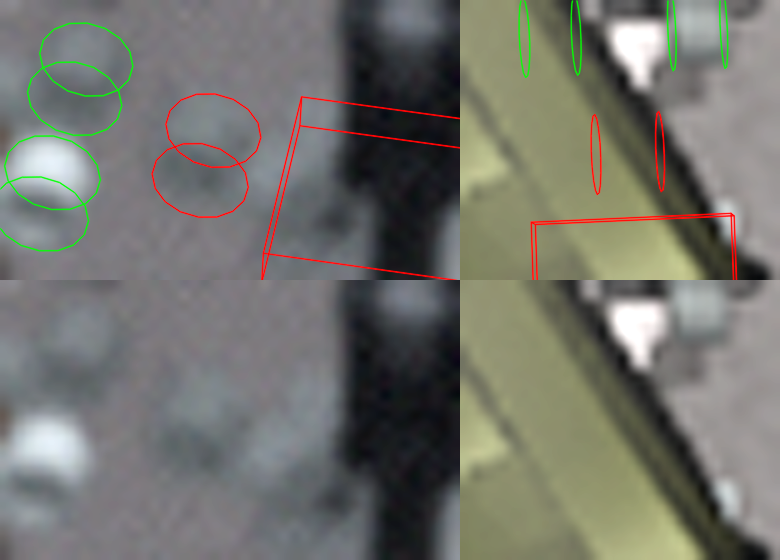

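```bash
python3 mv.py 432.6 193.8 58.2 -88.3
```

```text
t 20.5667 ee [416.1 193.   60.3] ang -88.27 F [-0.6  0.9 -1.7] gap 46.98 tz [ 1.2e-03  1.0e-04 -1.0e+00]
shift [ -0.3 -16.5   2.1] turn [-0.07  0.    0.03]
```

servo_tool(
  commands=[-0.3,-1,2.1,0,0,0,-0.3,-6,2.1,0,0,0,-0.3,-11,2.1,0,0,0,-0.3,-15,2.1,0,0,0,-0.3,-16.5,2.1,0,0,0,-0.3,-16.5,2.1,0,0,0,-0.3,-16.5,2.1,0,0,0,-0.3,-16.5,2.1,0,0,0],
)

```text
t: 21.23
ee_pos: [0.4318, 0.1936, 0.0575]
orientation: [0.718, -0.696, -0.0, 0.0]
contact_force: [0.1, -0.0, -1.2]
finger_gap: 0.0474
```

```bash
python3 mv.py 444.6 194.1 58.2 -88.3;python3 shot.py 14 side top; python3 ovl.py 14 432.4 193.8 66 1.7 541.6 197 1.7 m3
```

```text
t 21.2333 ee [431.8 193.6  57.5] ang -88.26 F [ 0.1 -0.  -1.2] gap 47.41 tz [-4.e-04 -2.e-04 -1.e+00]
shift [ -0.1 -12.8  -0.7] turn [ 0.02 -0.01  0.04]
21.3333 [0.43187846 0.19357493 0.05753274]
```

View pics/m3.png

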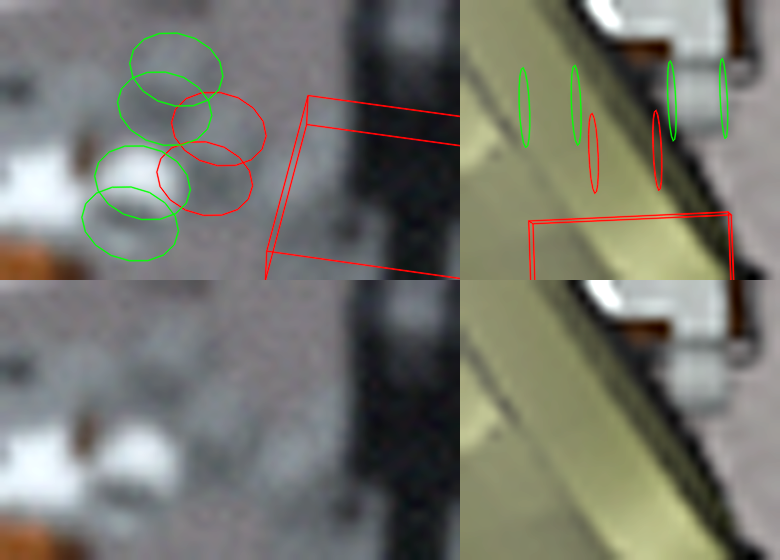

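servo_tool(
  commands=[-0.1,-3,-0.5,0,0,0,-0.1,-6,-0.5,0,0,0,-0.1,-9,-0.5,0,0,0,-0.1,-11.5,-0.5,0,0,0,-0.1,-12.5,-0.5,0,0,0,-0.1,-12.5,-0.5,0,0,0,-0.1,-12.5,-0.5,0,0,0,-0.1,-12.5,-0.5,0,0,0],
)

```text
t: 22.0
ee_pos: [0.4444, 0.1941, 0.058]
orientation: [0.718, -0.696, -0.0, 0.0]
contact_force: [-0.2, 1.5, -1.4]
finger_gap: 0.0472
```

```bash
python3 mv.py 444.6 194.1 58.2 -88.3;python3 shot.py 15 side top; python3 ovl.py 15 444.6 194.1 66 1.7 541.6 197 1.7 m4
```

```text
t 22.0 ee [444.4 194.1  58. ] ang -88.26 F [-0.2  1.5 -1.4] gap 47.23 tz [-2.e-04 -1.e-04 -1.e+00]
shift [-0.  -0.2 -0.2] turn [ 0.01 -0.01  0.04]
22.1 [0.44438847 0.19406881 0.05802444]
```

View pics/m4.png

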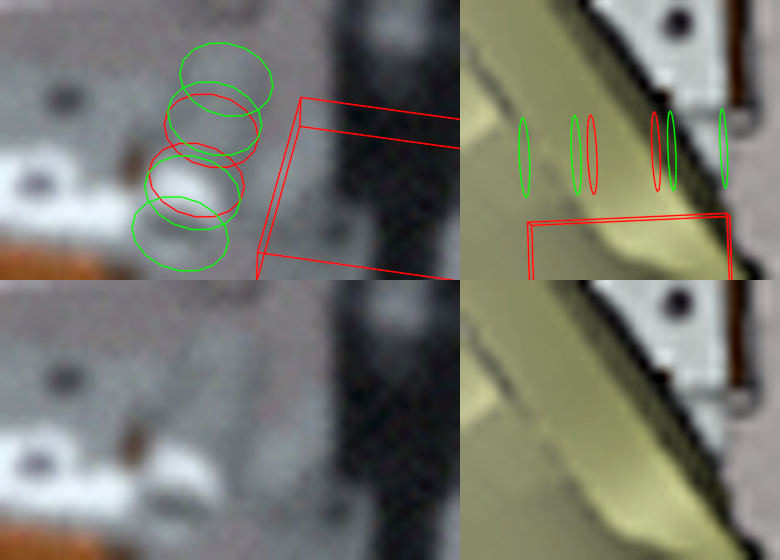

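```bash
cat > avg.py <<'E'
from bench import *
from h import *
import sys
I=[];D=[]
for k in range(int(sys.argv[2])):
    p=read_camera("side");I.append(p["image"].astype(float));D.append(p["depth"])
D=np.array(D);p["depth"]=np.nanmedian(np.where(D>0,D,np.nan),0);p["dstd"]=np.nanstd(np.where(D>0,D,np.nan),0);p["image"]=np.mean(I,0);pickle.dump(p,open(f"avg{sys.argv[1]}.pkl","wb"))
print(get_state()["t"])
E
python3 avg.py 1 12
python3 - <<'E'
from h import *
p=pickle.load(open("avg1.pkl","rb"))
im=p["image"];w=(245,222,290,262)
c=im[w[1]:w[3],w[0]:w[2],::-1]
c=cv2.resize(c,None,fx=16,fy=16,interpolation=cv2.INTER_CUBIC);c=np.clip((c/255)**.8*1.5*255-40,0,255).astype(np.uint8)
l=cv2.cvtColor(c,cv2.COLOR_BGR2LAB);l[:,:,0]=cv2.createCLAHE(3,(3,3)).apply(l[:,:,0]);cv2.imwrite("pics/m5.png",cv2.cvtColor(l,cv2.COLOR_LAB2BGR)[:600])
print(np.round(np.nanmedian(p["dstd"][222:262,245:290])*1e3,2))
# depth map -> world z in region
v,u=np.mgrid[232:254,255:278]
cc,d=ray(p,np.c_[u.ravel(),v.ravel()]);P=cc+d*p["depth"][v.ravel(),u.ravel()][:,None]
Z=P[:,2].reshape(v.shape)*1e3
print("z",u[0].tolist());
for i in range(v.shape[0]): print(v[i,0],np.round(Z[i]).astype(int).tolist())
E
```

```text
22.7
1.99
z [255, 256, 257, 258, 259, 260, 261, 262, 263, 264, 265, 266, 267, 268, 269, 270, 271, 272, 273, 274, 275, 276, 277]
232 [4, 6, 6, 6, 6, 5, 5, 5, 6, 5, 5, 5, 5, 6, 6, 6, 4, 6, 5, 6, 5, 5, 5]
233 [4, 4, 6, 5, 6, 5, 6, 5, 5, 5, 5, 5, 5, 5, 4, 6, 5, 6, 5, 6, 6, 6, 5]
234 [4, 5, 6, 5, 5, 5, 5, 5, 6, 6, 6, 5, 6, 6, 4, 6, 5, 5, 5, 5, 5, 5, 5]
235 [4, 5, 6, 5, 5, 5, 5, 6, 5, 6, 5, 5, 5, 6, 5, 6, 5, 5, 5, 5, 5, 6, 5]
236 [5, 5, 6, 5, 5, 6, 6, 6, 5, 4, 5, 5, 6, 6, 5, 5, 5, 5, 5, 6, 7, 5, 6]
237 [4, 6, 5, 5, 5, 5, 6, 4, 5, 5, 5, 5, 5, 5, 5, 5, 5, 5, 5, 6, 5, 5, 5]
238 [5, 5, 5, 5, 4, 5, 6, 4, 6, 6, 6, 5, 5, 5, 6, 5, 6, 5, 5, 5, 5, 6, 6]
239 [73, 73, 5, 5, 5, 4, 5, 6, 5, 6, 5, 4, 5, 5, 5, 6, 5, 5, 5, 5, 5, 5, 5]
240 [73, 73, 73, 74, 73, 73, 73, 73, 73, 5, 6, 5, 5, 5, 5, 5, 5, 6, 5, 5, 6, 4, 5]
241 [73, 73, 73, 73, 73, 73, 73, 73, 73, 72, 75, 73, 73, 73, 73, 73, 5, 6, 5, 6, 5, 5, 5]
242 [73, 73, 72, 74, 73, 73, 73, 73, 74, 74, 73, 73, 73, 73, 74, 73, 72, 74, 74, 74, 73, 74, 73]
243 [73, 73, 73, 74, 73, 73, 73, 73, 73, 73, 74, 74, 73, 74, 75, 73, 73, 73, 73, 74, 73, 73, 72]
244 [74, 73
[... 554 characters left out ...]
 72, 62, 6, 74]
250 [73, 73, 74, 73, 73, 74, 74, 73, 74, 73, 73, 73, 73, 73, 74, 73, 73, 73, 73, 69, 60, 5, 79]
251 [73, 74, 73, 74, 73, 73, 73, 72, 73, 73, 73, 74, 74, 73, 73, 74, 73, 73, 73, 64, 57, 6, 83]
252 [73, 73, 72, 73, 74, 72, 73, 73, 73, 74, 74, 74, 74, 73, 73, 73, 73, 73, 72, 63, 55, 81, 83]
253 [73, 72, 73, 74, 73, 73, 73, 73, 73, 74, 74, 74, 73, 73, 74, 74, 73, 73, 74, 60, 52, 82, 84]avg.py:7: RuntimeWarning: All-NaN slice encountered
  D=np.array(D);p["depth"]=np.nanmedian(np.where(D>0,D,np.nan),0);p["dstd"]=np.nanstd(np.where(D>0,D,np.nan),0);p["image"]=np.mean(I,0);pickle.dump(p,open(f"avg{sys.argv[1]}.pkl","wb"))
  var = nanvar(a, axis=axis, dtype=dtype, out=out, ddof=ddof,
```

View pics/m5.png

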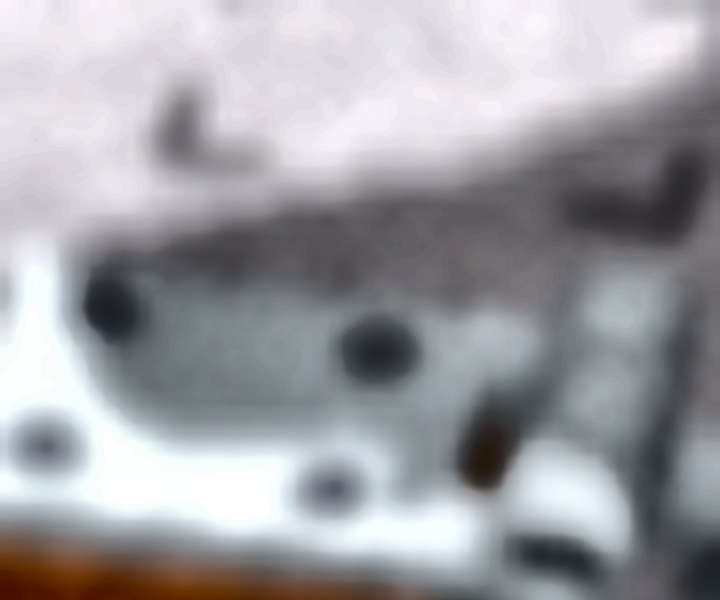

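```bash
cat > cyl.py <<'E'
from h import *
import sys
from scipy.optimize import least_squares
p=pickle.load(open(f"avg{sys.argv[1]}.pkl","rb"))
v,u=np.mgrid[230:275,262:300];d=p["depth"][v.ravel(),u.ravel()];k=np.isfinite(d)
cc,r=ray(p,np.c_[u.ravel(),v.ravel()]);P=(cc+r*d[:,None])[k]*1e3;uv=np.c_[u.ravel(),v.ravel()][k]
a=np.radians(1.7);ex=np.array([np.cos(a),np.sin(a)]);ey=np.array([-np.sin(a),np.cos(a)])
B=np.array([490.6,195.5]);X=(P[:,:2]-B)@ex;Y=(P[:,:2]-B)@ey;Z=P[:,2]
m=(np.abs(X)<12)&(np.abs(Y)<27)&(Z>60)
if len(sys.argv)>2:
    for x,y,z,q in sorted(zip(X[m],Y[m],Z[m],uv[m].tolist()),key=lambda t:t[1]): print(np.round([x,y,z],1),q)
for n,lo,hi in(("far",-25,-13),("leaf",-6,7),("near",13,24)):
    s=m&(Y>lo)&(Y<hi)
    s&=(Z>70)
    f=lambda q:np.hypot(X[s]-q[0],Z[s]-q[1])-10
    o=least_squares(f,[0,76],loss="soft_l1",f_scale=.7);J=o.jac;C=np.linalg.inv(J.T@J)*.8**2
    print(n,s.sum(),"x",round(o.x[0],2),"z",round(o.x[1],2),"sd",np.round(np.sqrt(np.diag(C)),2),"res",np.round(np.std(f(o.x)),2))
E
python3 cyl.py 1 v
```

```text
[ -8.5 -23.6  77.2] [288, 242]
[ -2.  -23.3  84.5] [285, 239]
[  2.1 -22.2  84.7] [283, 239]
[ -0.1 -22.1  85.1] [284, 239]
[  6.3 -22.   84.1] [281, 239]
[  8.4 -21.9  81.1] [280, 240]
[ -8.9 -21.7  76.2] [288, 243]
[  4.1 -21.6  84.8] [282, 239]
[ -4.6 -21.   84.1] [286, 240]
[ -6.8 -20.9  81.9] [287, 241]
[ -2.6 -20.1  84.5] [285, 240]
[ -0.6 -19.6  84.5] [284, 240]
[ -4.9 -19.5  82.7] [286, 241]
[  5.7 -19.1  83.9] [281, 240]
[  3.5 -18.8  84.5] [282, 240]
[ -7.2 -18.6  81.1] [287, 242]
[  1.3 -18.1  85.5] [283, 240]
[  7.5 -17.5  82.2] [280, 241]
[ -3.1 -17.3  84.1] [285, 241]
[ 11.6 -17.1  73.5] [278, 244]
[ -5.4 -16.6  82.4] [286, 242]
[ -1.2 -16.4  84.5] [284, 241]
[  9.2 -15.6  80.6] [279, 242]
[  5.  -15.4  84.2] [281, 241]
[ -7.9 -15.4  78.4] [287, 244]
[  2.9 -15.3  84.7] [282, 241]
[ -7.8 -15.2  81.3] [287, 243]
[  0.6 -14.6  85.7] [283, 241]
[ -3.7 -14.5  83.8] [285, 242]
[ -5.9 -13.9  82. ] [286, 243]
[ -1.7 -13.8  84.1] [284, 242]
[  0.3 -12.9  84.4] [283, 242]
[  4.5 -12.8  83.8] [281, 242]
[ -8.4 -12.5  78.2] [287, 245]
[  2.3 -12.4  84.5] [282, 242]
[  6.5 -12.1  8
[... 4697 characters left out ...]
]
[ 1.1 25.6 84.2] [279, 254]
[-1.  25.6 84.6] [280, 254]
[ 9.3 25.6 77.3] [275, 256]
[ 7.1 25.6 69.5] [276, 259]
[ 7.2 25.8 77.8] [276, 256]
[-3.1 25.8 82.5] [281, 255]
[-1.3 25.8 68.6] [280, 260]
[11.2 25.9 66.3] [274, 260]
[ 2.9 25.9 67.8] [278, 260]
[-7.4 25.9 75.2] [283, 258]
[ 5.  25.9 72.9] [277, 258]
[ 7.2 25.9 80.7] [276, 255]
[ 7.1 26.  75.3] [276, 257]
[ 4.9 26.  67.6] [277, 260]
[ 5.1 26.2 83.9] [277, 254]
[ 7.  26.2 72.8] [276, 258]
[-3.4 26.2 69.3] [281, 260]
[-7.3 26.3 81. ] [283, 256]
[ 9.1 26.3 72.5] [275, 258]
[ 0.7 26.6 68.8] [279, 260]
far 31 x 1.04 z 75.03 sd [0.29 0.2 ] res 0.37
leaf 46 x -0.1 z 74.31 sd [0.22 0.18] res 0.52
near 43 x 0.86 z 75.12 sd [0.26 0.19] res 1.8
```

servo_tool(
  commands=[0,-0.5,-0.7,0,0,0,0,-1,-0.7,0,0,0,0,-1,-0.7,0,0,0,0,-1,-0.7,0,0,0,0,-1,-0.7,0,0,0,0,-1,-0.7,0,0,0],
)

```text
t: 23.2
ee_pos: [0.4455, 0.1941, 0.0588]
orientation: [0.718, -0.696, 0.0, 0.0]
contact_force: [0.3, -0.5, -1.6]
finger_gap: 0.0471
```

```bash
python3 avg.py 2 12 2>/dev/null; python3 cyl.py 2; python3 mv.py 444.6 194.1 58.2 -88.3; python3 - <<'E'
from h import *
# leaf plate tilt/yaw from depth points on plate top
p=pickle.load(open("avg2.pkl","rb"))
v,u=np.mgrid[235:275,275:330];d=p["depth"][v.ravel(),u.ravel()];k=np.isfinite(d)
cc,r=ray(p,np.c_[u.ravel(),v.ravel()]);P=(cc+r*d[:,None])[k]*1e3
m=(P[:,2]>70)&(P[:,2]<76)&(P[:,0]>414)&(P[:,0]<472)&(P[:,1]>170)&(P[:,1]<217);Q=P[m]
for _ in range(3):
    A=np.c_[Q[:,:2]-[445,194],np.ones(len(Q))];c=np.linalg.lstsq(A,Q[:,2],rcond=None)[0];r=Q[:,2]-A@c;Q=Q[np.abs(r)<1.2]
print(len(Q),"plate z",c[2],"slopes deg x,y",np.degrees(c[:2]))
E
```

```text
23.8
far 31 x 0.9 z 75.06 sd [0.28 0.21] res 0.42
leaf 49 x 0.92 z 75.16 sd [0.25 0.19] res 1.11
near 45 x 0.82 z 75.24 sd [0.28 0.19] res 1.89
t 23.8 ee [445.5 194.1  58.8] ang -88.27 F [ 0.  -0.3 -2.1] gap 47.33 tz [-0.e+00 -1.e-04 -1.e+00]
shift [-0.   0.9  0.6] turn [ 0.   -0.01  0.03]
210 plate z 73.49007908564948 slopes deg x,y [ 0.05103349 -0.42366611]
```

```bash
python3 - <<'E'
from bench import *
print(hand_in());s=get_state();print(s["t"],s["ee_pos"],s["finger_gap"],s["contact_force"])
E
```

```text
the job is handed in; nothing more can be done
None
the job is handed in; nothing more can be done
```

I handed the job in at about 23.8 s of the 59 s. The larger jamb block stands on the cross mark, released. The gripper holds the hinge leaf alone, with its knuckle between the block's two knuckles.

**Block:** I slid it across gripped at the sides. It stopped about 2.5 mm short because of friction, so I re-gripped it and nudged it on. The jaws' swing kept pressing it lightly onto the board, so I don't expect it lifted.
- **Position:** it is within about 1 mm of the mark centre in y and 0.2–1.2 mm in x, depending on the measurement.
- **Angle:** it reads 1.5–1.75° against 1.7° for the outline.
- **Disagreement:** the top and side views differed by about 1 mm on the y position.

**Leaf:** The first close missed. The fingertips stand about 25 mm farther back than `nose_length` suggests, so the jaws shut on top of the plate with about 15 N. I opened, went lower, and the second grasp held.

**Last checks before handing in:** I measured these by fitting cylinders to averaged side-camera depth.
- **Bore alignment:** the leaf's bore axis was within about 0.1 mm of the block's in both x and z.
- **Side to side:** the knuckle was about 0.2 mm off the middle of the gap before the last 1 mm adjustment, which was not sideways.
- **Level:** the leaf plate read flat to about 0.4°.
- **Contact:** the wrist force was about 2 N, which is just the leaf's weight, so it was not pressing on the block.

I did not measure the mouse, ring gauge and plug gauge again at the end. No move was made near any of them.

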